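# Load a square blank into the rounding machine through its sprung chip flap

### The arm

A 6-joint arm with a two-finger parallel gripper is mounted at the origin on the work surface. World frame = base frame: x ahead of the robot, y to its left, z up, the work surface at z = 0. Lengths are in m, angles in rad, forces in N, time in s.
With the tool pointing down it reaches from about 0.375 to 0.9 m from the base axis. Payload 3.1 kg.
Tool frame: the origin (TCP) lies at the very end of the fingers, on their centre line; the grasp point (between the pads) lies 19 mm behind it (hold_point_z is the distance from the TCP to the grasp point, in m); x points along the fingers, y is the direction in which the jaws open and shut, and the axes are right-handed (so a half turn about x gives the same grasp; the last joint's range is limited). The gripper opens to 87 mm and grips with 3 to 60 N. Pads are 19 mm wide; open, the fingers measure 117 mm over their backs; the gripper's body (75 mm by 190 mm) begins 51 mm behind the grasp point.
Start: joints at [-1.298, 0.527, 1.433, -0, 1.181, -0.178], TCP at [0.273, -0.562, 0.194] pointing down, gripper open.
Joint ranges: [-3.08, 3.08], [-0.75, 2.2], [0.22, 2.44], [-1.43, 4.57], [0, 2.65], [-2.85, 2.85]. Speed limits (rad/s): [2.79, 2.79, 3.14, 3.14, 3.14, 3.14].

### API

Orientations are given as a unit quaternion [x, y, z, w].
In Python, from rig import * gives the robot as it stands.
- The arm moves only by the tool send_rows, never from a script. Its argument "steps" is a list that holds one entry, the list of rows, each a list of 6 numbers: the shift along the tool's x, y, z in cm, then the turn, a rotation vector about the tool's x, y, z in units of 6 degrees (1.0 is 6 degrees). In form: [[[x, y, z, wx, wy, wz], ...]]. A call has 1 to 8 rows; each row shifts and turns the pose as measured when the row begins, along the tool's axes as they then stand; what a row does not reach is not made up. A row lasts 1/12 s, in which the tool goes at most 41.7 mm and 7.16 degrees, less where a joint would pass 70% of its speed; a pose out of reach is approached as far as the arm can. A call is refused whole if a number of a shift passes 4.17 or a number of a turn 1, either way. A call with a gripper value outside its range is refused whole. "gripper" is the closure, from 0 (fully open) to 1 (shut), set as the call begins (left out, the last holds). The fingers move at their own pace and stop on an object; "force" is the grip in N (left out, the last holds). Time passes only in rows, so rows that do not move let the fingers close. It gives the time, the measured TCP pose, the force and the opening at its end, in the units of the state.
- get_obs(): the state, without advancing time (a new reading comes with each control period).
- camera(name): name is "scene" or "top" or "wrist"; returns (picture, depth): 420x560x3 uint8, red, green, blue; 420x560 float32, m along the optical axis (not along the pixel's ray), 0 where there is no reading.
- camera_params(name): a dict with "intrinsics" (3x3 intrinsics, pixels), "D" ([k1, k2, p1, p2, k3] as OpenCV has them; the pictures are not rectified), "position" and "attitude" of the camera in the world; the wrist camera has in their place "T_tool_cam" (4x4, takes a point from camera to tool coordinates, whose origin is the TCP and whose axes are the tool frame's). Camera axes: x right, y down, z forward; pixel columns grow to the right and rows downward; lengths in m; the calibration is good to about 2 mm. A picture is of the moment at which its call begins: read the wrist's pose just before it. camera_params takes no time and is no camera call.
- hand_in(): hands the job in, once; it reports no verdict.
The state is a dict: "time": time; "q": joint angles; "joint_velocities": joint speeds; "joint_torque": joint torques, N m; "position": TCP position; "tool_rot": TCP orientation; "ft_force": force on the tool from outside, world axes, zero at the start; "moment": the same for the moment, N m; "grip_width": finger opening in m.
Only numpy, scipy, OpenCV 4.12 (cv2) and the standard library are available. Lean on these libraries where they do the work, as an engineer would, in place of code of your own. Each camera call takes 0.05 s, during which the arm holds its last target.

### The job

Lay the plain square wooden blank lengthwise in the infeed trough of the rounding machine and let go of it, then use the wooden push stick to slide it in through the sprung chip flap, feeling slowly for the stop hidden inside, and press it home against that stop firmly (about 10 N) for a moment without ramming it. Draw the push stick out so that the flap shuts behind the blank, and lay the stick back on the bench, sole down, leaving everything else where it is.

Things in the scene. Friction and masses are not known exactly. Their poses are not given: they have to be found in the camera images.
- machine: Grey bench rounding machine, fixed to the bench: housing 360 mm long (x = 0 to 360), 220 wide, 258 high, front face in the plane x = 0 with a switch box and dial up to 20 mm proud beside and above the mouth. An open steel infeed trough sticks out of the front. Origin on the bench straight below the flap, mid-width of the trough; +x is the feed direction (level, into the machine), z up.
- trough_end (a point): Middle of the trough floor at its open outer end, 270 mm in front of the flap. The trough runs straight from here to the flap and on inside as a guide: flat floor 70 mm above the bench, 44 mm wide between side walls (3 mm thick) that rise only 10 mm above the floor.
- mouth (a point): Centre of the trough floor straight below the flap, 70 mm above the bench; the mouth above it is 48 mm wide, 74 mm high. Inside, out of sight, a rigid upright steel stop crosses the guide; depending on the cutter fitted, its face is 222 to 247 mm beyond this point: its place is not measured and must be felt. Come up to it at 10 to 15 mm/s: meeting it faster than 20 mm/s can ram the blank (over 30 N).
- flap (a joint): Sprung steel chip flap that shuts the mouth, hinged along its top edge 70 mm above the trough floor, 46 mm wide. Value in rad: 0 = shut (hanging upright); grows as it swings, inward only, to 1.45. It is light: sliding the blank through it takes 2 to 7 N in all. It shuts by itself, behind a blank once the blank's rear end is about 65 mm past the flap and the stick is out.
- flap_edge (a point): Middle of the flap's free lower edge, 4 mm above the trough floor when shut.
- blank: The blank to load: plain square bar of pale wood, 150 x 38 x 38 mm, 0.11 to 0.21 kg, lying on the bench. Origin at its centre, x along its length; both ends are alike.
- pushstick: Plywood push stick lying sole down on the bench: straight sole 230 x 20 mm and 30 mm high, with an upright handle (46 mm long, 20 mm wide, its sides flat up to 77 mm above the underside, rounded top to 100 mm) near its rear end. Origin on the underside below the middle of the handle; x points to the flat tip, 200 mm ahead of the origin; the rear end is 30 mm behind it. About 0.12 kg.
- spindle: Bystander: finished turned spindle, 150 mm long, with 38 mm square ends and a round, waisted middle; origin at its centre. Not the blank.
- gouge: Bystander: turning gouge with a wooden handle, 380 mm long, lying at the far side of the bench.
- disc: Bystander: round bowl blank, 110 mm across, 45 mm high.
- tin: Bystander: round wax tin, 70 mm across, 50 mm high.
- offcut: Bystander: short wooden block 60 x 45 x 38 mm.
- chuckkey: Bystander: steel T-shaped chuck key, 100 mm long, lying flat.
There are look-alikes about, which are no part of the job. What is shaped like the blank but red is not meant.

How it is judged:
By the outcome, as a careful person would: the job done as asked, in the order asked, and still so for the second after the job is handed in, with the robot touching nothing.
It also fails if it takes over 70 s, if anything falls off the work surface, if the arm or the gripper's body presses on something with over 40 N, if the wrist force passes 120 N, or if a joint passes its speed limit or range.

## Working session

There is one attempt and no reset: what is moved stays moved. The work goes in short steps, Python scripts to look and compute and a tool call to move; the robot and the scene stay as the last step left them, time stands still between calls to the robot, and variables do not carry over. Pictures are saved under pics/ and viewed, and the job is handed in when it is done.

Besides the shell and the picture viewer there is one more tool, called after ">>>" by a JSON object that holds its "op" and its "data", one argument or row to a line. send_rows: Moves the arm, as the interface text tells. Its arguments: {"type":"object","properties":{"steps":{"type":"array"},"gripper":{"type":"number"},"force":{"type":"number"}},"required":["steps"]}

```bash
ls; mkdir -p pics; python3 - <<'E'
from rig import *
import cv2
o=get_obs(); print(o)
for n in ["scene","top"]:
    p,d=camera(n); cv2.imwrite(f"pics/{n}0.png",cv2.resize(p[:,:,::-1],(784,588)))
    import numpy as np; np.savez(f"{n}0.npz",p=p,d=d)
    print(n,camera_params(n))
print(camera_params("wrist"))
E
```

```text
pics
{'time': 0.0, 'q': array([-1.29750880e+00,  5.28457868e-01,  1.43393923e+00,  9.49050741e-06,
        1.18138559e+00, -1.78483352e-01]), 'joint_velocities': array([ 4.73528586e-04,  1.31051721e-04, -1.10005278e-03,  7.56065312e-05,
       -1.47383175e-03, -1.66562710e-03]), 'joint_torque': array([ 5.76810926e-04, -4.40036988e+01, -1.76594192e+01,  6.33442216e-02,
        5.81593509e-02, -1.61829857e-04]), 'position': array([ 0.27266536, -0.56148342,  0.19256506]), 'tool_rot': array([-0.68910985, -0.15914251,  0.68917703, -0.15759537]), 'ft_force': array([-0.32891093, -0.13709548,  0.10336363]), 'moment': array([ 0.05482973, -0.02130142, -0.03199427]), 'grip_width': 0.08707191925555233}
scene {'intrinsics': array([[446.02967259,   0.        , 280.44837909],
       [  0.        , 446.02967259, 215.17672806],
       [  0.        ,   0.        ,   1.        ]]), 'D': array([-0.12068351,  0.        ,  0.        ,  0.        ,  0.        ]), 'position': array([ 1.12436855, -0.18693908,  0.80840432]), 'attitude': array([ 0.73916658,  0.56742002, -0.21942348, -0.28899934])}
top {'intrin
[... 273 characters left out ...]
-0.04826082,  1.31444599]), 'attitude': array([ 0.71462016, -0.69832811,  0.02809321, -0.029439  ])}
{'intrinsics': array([[306.63933281,   0.        , 276.60539165],
       [  0.        , 306.63933281, 211.23854594],
       [  0.        ,   0.        ,   1.        ]]), 'D': array([0.00378437, 0.        , 0.        , 0.        , 0.        ]), 'T_tool_cam': array([[-1.68981821e-04, -3.01150182e-01,  9.53576709e-01,
        -1.90079374e-01],
       [ 9.99999601e-01,  7.85055215e-04,  4.25137560e-04,
        -1.20326846e-03],
       [-8.76640622e-04,  9.53576401e-01,  3.01149929e-01,
        -8.26336191e-02],
       [ 0.00000000e+00,  0.00000000e+00,  0.00000000e+00,
         1.00000000e+00]])}
```

View pics/scene0.png

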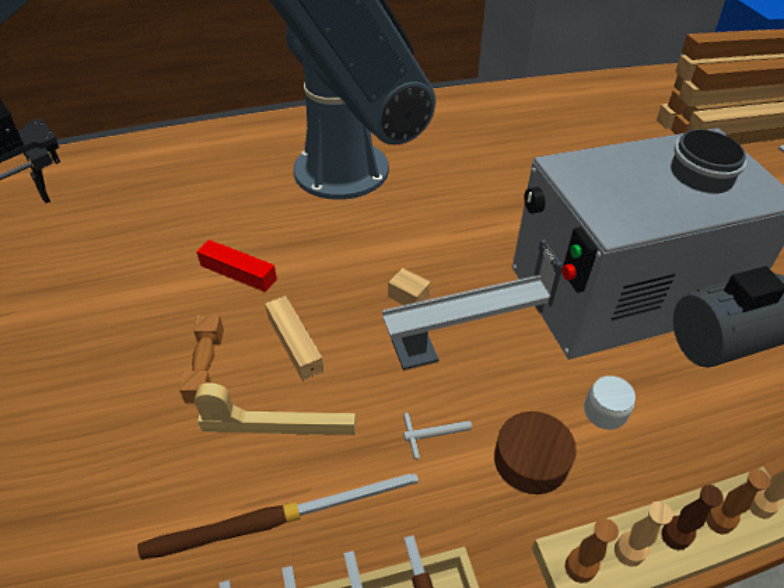

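View pics/top0.png

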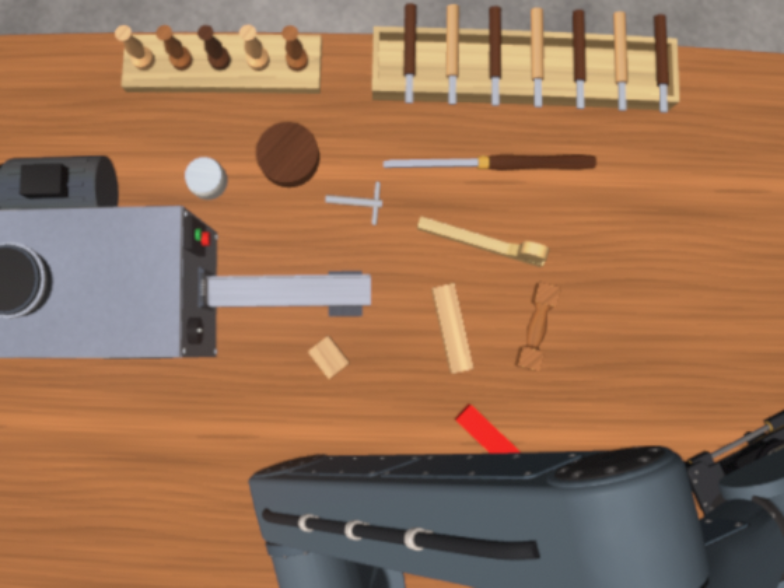

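Candidates (top picture px): pale square bar (452,328), red bar (487,432), waisted spindle (538,327), offcut (328,357). By the description it is the pale bar; I'll check that in a crop.

```bash
cat > h.py <<'E'
import numpy as np, cv2
from scipy.spatial.transform import Rotation as R
from rig import *
def pose(n,obs=None):
    c=camera_params(n)
    if n=="wrist":
        T=np.eye(4);T[:3,:3]=R.from_quat(obs["tool_rot"]).as_matrix();T[:3,3]=obs["position"]
        T=T@np.array(c["T_tool_cam"])
    else:
        T=np.eye(4);T[:3,:3]=R.from_quat(c["attitude"]).as_matrix();T[:3,3]=c["position"]
    return c,T
def ray(n,uv,obs=None):
    c,T=pose(n,obs)
    p=cv2.undistortPoints(np.array(uv,float).reshape(-1,1,2),c["intrinsics"],c["D"]).reshape(-1,2)
    return T[:3,3],np.c_[p,np.ones(len(p))]@T[:3,:3].T
def onz(n,uv,z,obs=None):
    o,d=ray(n,uv,obs); return o+d*((z-o[2])/d[:,2])[:,None]
def cloud(n,d,obs=None):
    v,u=np.mgrid[:d.shape[0],:d.shape[1]]
    o,r=ray(n,np.c_[u.ravel(),v.ravel()],obs)
    P=o+r*d.reshape(-1,1); P[d.ravel()==0]=np.nan
    return P.reshape(*d.shape,3)
def tf(): 
    o=get_obs(); return o,R.from_quat(o["tool_rot"])
E
python3 - <<'E'
from h import *
z=np.load("top0.npz");p,d=z["p"],z["d"]
P=cloud("top",d)
print("bench z",np.nanmedian(P[100:110,200:400,2]))
def box(mask,name):
    uv=np.argwhere(mask)
    q=P[mask][:,:2].astype(np.float32); r=cv2.minAreaRect(q); print(name,len(q),r,np.nanmedian(P[mask][:,2]))
    b=cv2.boxPoints(r);print(b.round(4).tolist())
def reg(x0,y0,x1,y1,zlo,zhi):
    m=np.zeros(d.shape,bool); s=560/784; m[int(y0*s):int(y1*s),int(x0*s):int(x1*s)]=True
    return m&(P[...,2]>zlo)&(P[...,2]<zhi)
box(reg(425,275,480,380,.03,.045),"blank")
box(reg(410,210,560,270,.02,.04),"sole")
box(reg(410,210,560,270,.06,.12),"handle")
box(reg(225,265,380,315,.06,.074),"trough floor")
box(reg(225,265,380,315,.076,.09),"walls")
box(reg(20,205,190,360,.24,.27),"housing")
for nm,b in dict(spindle=(510,280,565,375),off=(300,330,355,380),disc=(250,115,325,190),tin=(180,150,230,200)).items(): box(reg(*b,.01,.08),nm)
c=p[180:290,280:420][:,:,::-1]; cv2.imwrite("pics/crop1.png",cv2.resize(c,None,fx=5,fy=5))
z2=np.load("scene0.npz")["p"]; c=z2[180:320,120:280][:,:,::-1]; cv2.imwrite("pics/crop2.png",cv2.resize(c,None,fx=4,fy=4))
E
```

```text
bench z 0.0012957097995085487
blank 990 ((0.4600330889225006, -0.17537495493888855), (0.14807896316051483, 0.03877195343375206), 13.758384704589844) 0.0381758991515363
[[0.38350000977516174, -0.17419999837875366], [0.3926999866962433, -0.2117999941110611], [0.5365999937057495, -0.17659999430179596], [0.5273000001907349, -0.1388999968767166]]
sole 650 ((0.6125996112823486, -0.22458049654960632), (0.22854018211364746, 0.021682430058717728), 74.05653381347656) 0.030232632601092102
[[0.5708000063896179, -0.33149999380111694], [0.5916000008583069, -0.33739998936653137], [0.6543999910354614, -0.1177000030875206], [0.6335999965667725, -0.11169999837875366]]
handle 234 ((0.5896406769752502, -0.3056440055370331), (0.046934276819229126, 0.02198929153382778), 74.08918762207031) 0.09475680623450211
[[0.5726000070571899, -0.32519999146461487], [0.5938000082969666, -0.3312000036239624], [0.6065999865531921, -0.28610000014305115], [0.5855000019073486, -0.2800999879837036]]
trough floor 1827 ((0.5130050182342529, 0.09051637351512909), (0.04774152860045433, 0.24626143276691437), 1.9267044067382812) 0
[... 1357 characters left out ...]
 [0.4424000084400177, 0.03790000081062317], [0.41350001096725464, 0.07320000231266022]]
disc 1670 ((0.7597428560256958, 0.11949699372053146), (0.10994512587785721, 0.10860617458820343), 67.0113754272461) 0.04524254611145273
[[0.6883000135421753, 0.09009999781847], [0.7882999777793884, 0.04769999906420708], [0.8312000036239624, 0.14890000224113464], [0.7311999797821045, 0.19130000472068787]]
tin 703 ((0.7130545973777771, 0.26110053062438965), (0.06775147467851639, 0.07088541984558105), 21.90102195739746) 0.049212013783350717
[[0.66839998960495, 0.28130000829696655], [0.6948000192642212, 0.21559999883174896], [0.7577000260353088, 0.24089999496936798], [0.7312999963760376, 0.30660000443458557]]
```

View pics/crop2.png

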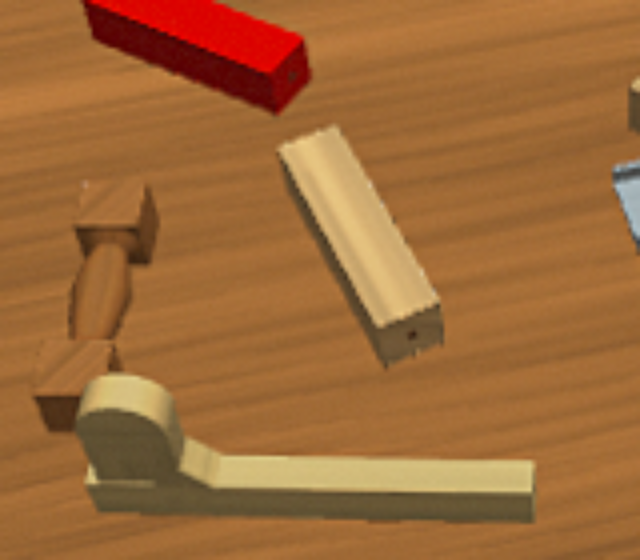

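```bash
cat >> h.py <<'E'
def zyaw(o): 
    z=R.from_quat(o["tool_rot"]).as_matrix()[:,2]; return np.degrees(np.arctan2(z[1],z[0]))
def downR(yawdeg):
    a=np.radians(yawdeg); z=np.array([np.cos(a),np.sin(a),0]);x=np.array([0,0,-1.]);y=np.cross(z,x)
    return R.from_matrix(np.c_[x,y,z])
def plan(p,yaw,n=None,maxstep=3.9):
    """rows toward pose p with tool down and z-axis at yaw, rows re-expressed in the then tool axes"""
    o=get_obs();R0=R.from_quat(o["tool_rot"]);p0=np.array(o["position"]);R1=downR(yaw)
    rv=(R0.inv()*R1).as_rotvec(); dp=np.array(p)-p0
    k=n or int(max(np.ceil(np.linalg.norm(dp)*100/maxstep),np.ceil(np.degrees(np.linalg.norm(rv))/5.8),1))
    rows=[]
    for i in range(k):
        Ri=R0*R.from_rotvec(rv*i/k)
        rows.append(list(np.r_[Ri.inv().apply(dp/k)*100,np.degrees(rv/k)/6].round(2)))
    print("from",p0.round(4),"yaw",round(zyaw(o),1),"->",np.round(p,4),"yaw",yaw,"rows",k)
    for i in range(0,k,8): print([[float(x) for x in r] for r in rows[i:i+8]])
E
python3 - <<'E'
from h import *
o,r=tf(); print(r.as_matrix().round(3),zyaw(o))
plan([.46,-.175,.15],13.76)
plan([.46,-.175,.15],13.76-180)
E
```

```text
[[-0.001  0.437 -0.9  ]
 [ 0.002 -0.9   -0.437]
 [-1.    -0.002 -0.   ]] -154.1121381745624
from [ 0.2727 -0.5616  0.1927] yaw -154.1 -> [ 0.46  -0.175  0.15 ] yaw 13.76 rows 29
[[0.15, -0.92, -1.16, -0.96, -0.0, -0.0], [0.15, -0.79, -1.25, -0.96, -0.0, -0.0], [0.15, -0.66, -1.32, -0.96, -0.0, -0.0], [0.15, -0.53, -1.38, -0.96, -0.0, -0.0], [0.15, -0.39, -1.43, -0.96, -0.0, -0.0], [0.15, -0.24, -1.46, -0.96, -0.0, -0.0], [0.15, -0.09, -1.48, -0.96, -0.0, -0.0], [0.15, 0.06, -1.48, -0.96, -0.0, -0.0]]
[[0.15, 0.21, -1.47, -0.96, -0.0, -0.0], [0.15, 0.35, -1.44, -0.96, -0.0, -0.0], [0.15, 0.5, -1.4, -0.96, -0.0, -0.0], [0.15, 0.64, -1.34, -0.96, -0.0, -0.0], [0.15, 0.77, -1.27, -0.96, -0.0, -0.0], [0.15, 0.89, -1.18, -0.96, -0.0, -0.0], [0.15, 1.01, -1.09, -0.96, -0.0, -0.0], [0.15, 1.11, -0.98, -0.96, -0.0, -0.0]]
[[0.15, 1.2, -0.86, -0.96, -0.0, -0.0], [0.15, 1.28, -0.74, -0.96, -0.0, -0.0], [0.15, 1.35, -0.6, -0.96, -0.0, -0.0], [0.15, 1.41, -0.46, -0.96, -0.0, -0.0], [0.15, 1.45, -0.32, -0.96, -0.0, -0.0], [0.15, 1.47, -0.17, -0.96, -0.0, -0.0], [0.15, 1.48, -0.02, -0.96, -0.0, -0.0], [0.15, 1.48, 0.13, -0.96, -0.0, -0.0]]
[[0.15, 1.46, 0.27, -0.96, -0.0, -0.0], [0.15, 1.42, 0.42, -0.96, -0.0, -0.0], [0.15, 1.37, 0.56, -0.96, -0.0, -0.0], [0.15, 1.31, 0.7, -0.96, -0.0, -0.0], [0.15, 1.23, 0.82, -0.96, -0.0, -0.0]]
from [ 0.2727 -0.5616  0.1927] yaw -154.1 -> [ 0.46  -0.175  0.15 ] yaw -166.24 rows 12
[[0.36, -2.22, -2.81, 0.17, -0.0, 0.0], [0.36, -2.27, -2.77, 0.17, -0.0, 0.0], [0.36, -2.31, -2.73, 0.17, -0.0, 0.0], [0.36, -2.36, -2.69, 0.17, -0.0, 0.0], [0.36, -2.41, -2.65, 0.17, -0.0, 0.0], [0.36, -2.46, -2.6, 0.17, -0.0, 0.0], [0.36, -2.5, -2.56, 0.17, -0.0, 0.0], [0.36, -2.55, -2.52, 0.17, -0.0, 0.0]]
[[0.36, -2.59, -2.47, 0.17, -0.0, 0.0], [0.36, -2.63, -2.43, 0.17, -0.0, 0.0], [0.36, -2.68, -2.38, 0.17, -0.0, 0.0], [0.36, -2.72, -2.33, 0.17, -0.0, 0.0]]
```

The crop shows the plain pale bar (crop px 360,240), untapered and square, so it is the blank. The red bar and the waisted spindle are the look-alikes. Moving over it now.

>>> {"op": "send_rows", "data": {
  "steps": [
    [[0,-2.2,-2.8,0.17,0,0],[0,-2.3,-2.8,0.17,0,0],[0,-2.3,-2.7,0.17,0,0],[0,-2.4,-2.7,0.17,0,0],[0,-2.4,-2.6,0.17,0,0],[0,-2.5,-2.6,0.17,0,0],[0,-2.5,-2.5,0.17,0,0],[0,-2.5,-2.5,0.17,0,0]]
  ],
  "gripper": 0.3
}}

```text
time: 0.77
position: [0.3973, -0.3021, 0.1881]
tool_rot: [-0.699, -0.102, 0.701, -0.101]
ft_force: [1.2, 0.1, -0.0]
grip_width: 0.0613
```

>>> {"op": "send_rows", "data": {
  "steps": [
    [[0,-2.6,-2.5,0.17,0,0],[0,-2.6,-2.4,0.17,0,0],[0,-2.7,-2.4,0.17,0,0],[0,-2.7,-2.3,0.17,0,0]]
  ]
}}

```text
time: 1.1
position: [0.4637, -0.1674, 0.1871]
tool_rot: [-0.701, -0.076, 0.705, -0.074]
ft_force: [1.2, -0.1, -0.0]
grip_width: 0.0613
```

```bash
python3 - <<'E'
from h import *
o=get_obs(); print(o["time"],o["grip_width"],o["ft_force"])
p,d=camera("wrist"); np.savez("w1.npz",p=p,d=d,pos=o["position"],rot=o["tool_rot"])
cv2.imwrite("pics/w1.png",p[:,:,::-1])
p2,_=camera("scene"); cv2.imwrite("pics/s1.png",p2[:,:,::-1])
P=cloud("wrist",d,o); print("bench",np.nanpercentile(P[...,2],[5,20,50]))
m=(P[...,2]>.03)&(P[...,2]<.045)&(np.abs(P[...,0]-.46)<.1)&(np.abs(P[...,1]+.175)<.06)
r=cv2.minAreaRect(P[m][:,:2].astype(np.float32)); print(m.sum(),r,np.median(P[m][:,2]))
plan([.46,-.1754,.05],-166.24)
E
```

```text
1.1 0.06126963774806071 [ 1.16414634 -0.11821975 -0.00983789]
bench [-0.00206076 -0.0012735   0.00013122]
4196 ((0.4567890763282776, -0.17292699217796326), (0.1495935469865799, 0.03809014707803726), 13.729499816894531) 0.03701320227001481
from [ 0.4643 -0.1643  0.187 ] yaw -167.4 -> [ 0.46   -0.1754  0.05  ] yaw -166.24 rows 4
[[3.42, 0.27, 0.15, -0.05, 0.01, 0.01], [3.42, 0.26, 0.16, -0.05, 0.01, 0.01], [3.43, 0.26, 0.16, -0.05, 0.01, 0.01], [3.43, 0.25, 0.17, -0.05, 0.01, 0.01]]
```

View pics/w1.png

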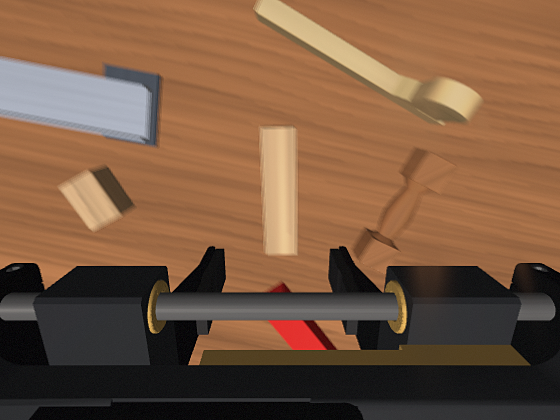

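View pics/s1.png

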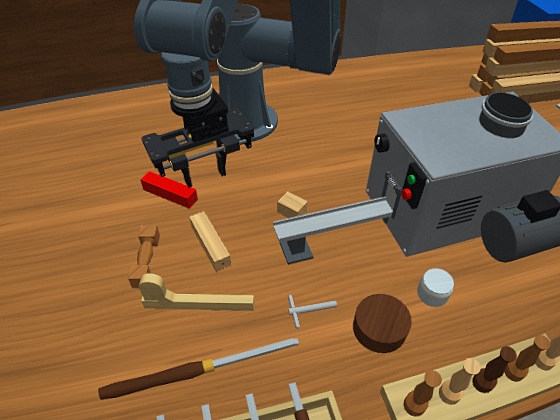

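The wrist picture shows the blank centred at (278,190), with the finger tips at (215,250) and (340,250). The long side of the gripper body runs along the jaw direction. Descending.

>>> {"op": "send_rows", "data": {
  "steps": [
    [[3.4,0.2,0.2,-0.05,0,0],[3.4,0.3,0.2,-0.05,0,0],[3.4,0.2,0.2,-0.05,0,0],[2.5,0.2,0.1,-0.05,0,0],[0,0,0,0,0,0]]
  ]
}}

```text
time: 1.62
position: [0.4637, -0.176, 0.0585]
tool_rot: [0.703, 0.087, -0.7, 0.089]
ft_force: [-0.3, 0.4, -0.1]
grip_width: 0.0609
```

```bash
python3 - <<'E'
from h import *
o=get_obs(); print(o["time"],o["ft_force"])
p,d=camera("wrist")
cv2.imwrite("pics/w2.png",p[:,:,::-1])
P=cloud("wrist",d,o)
m=(P[...,2]>.03)&(P[...,2]<.045)&(np.abs(P[...,0]-.46)<.1)&(np.abs(P[...,1]+.175)<.06)
r=cv2.minAreaRect(P[m][:,:2].astype(np.float32)); print(m.sum(),r,np.median(P[m][:,2]))
plan([.459,-.174,.016],-166.24)
E
```

```text
1.6167 [-0.29194243  0.36829752 -0.14752731]
8271 ((0.45661070942878723, -0.17301276326179504), (0.1502058058977127, 0.038079190999269485), 13.778861999511719) 0.036975549770053656
from [ 0.4643 -0.1763  0.0602] yaw -165.7 -> [ 0.459 -0.174  0.016] yaw -166.24 rows 2
[[2.21, -0.19, 0.24, 0.05, -0.02, -0.02], [2.21, -0.18, 0.24, 0.05, -0.02, -0.02]]
```

View pics/w2.png

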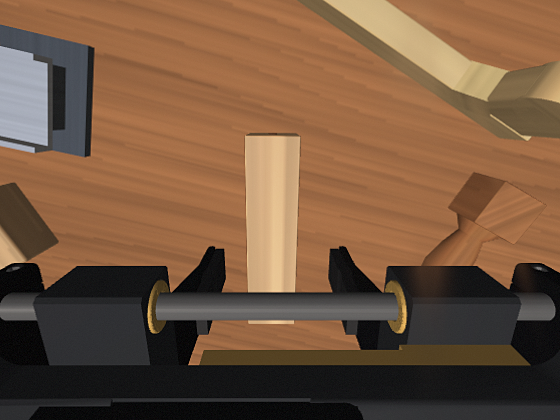

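The blank is at (272,225) between the fingers, with clearance on both sides.

>>> {"op": "send_rows", "data": {
  "steps": [
    [[2.2,-0.2,0.35,0.05,0,0],[2.2,-0.2,0.35,0.05,0,0],[0,0,0,0,0,0]]
  ]
}}

```text
time: 1.92
position: [0.4599, -0.1778, 0.0187]
tool_rot: [0.706, 0.08, -0.698, 0.087]
ft_force: [-0.2, 0.2, 0.5]
grip_width: 0.0608
```

```bash
python3 - <<'E'
from h import *
o=get_obs(); r=R.from_quat(o["tool_rot"]); print(r.as_matrix().round(3), zyaw(o))
plan([.457,-.173,.016],-166.24)
E
```

```text
[[ 0.012  0.235 -0.972]
 [-0.008 -0.972 -0.235]
 [-1.     0.011 -0.01 ]] -166.38271773380828
from [ 0.4599 -0.1778  0.0187] yaw -166.4 -> [ 0.457 -0.173  0.016] yaw -166.24 rows 1
[[0.27, -0.54, 0.17, -0.02, -0.1, -0.11]]
```

>>> {"op": "send_rows", "data": {
  "steps": [
    [[0.25,-0.5,0.2,0,-0.1,-0.1],[0,0,0,0,0,0]]
  ]
}}

```text
time: 2.08
position: [0.4579, -0.1746, 0.0185]
tool_rot: [0.703, 0.083, -0.702, 0.084]
ft_force: [0.7, 0.7, 0.0]
grip_width: 0.0608
```

>>> {"op": "send_rows", "data": {
  "steps": [
    [[0,0,0,0,0,0],[0,0,0,0,0,0],[0,0,0,0,0,0]]
  ],
  "gripper": 0.7,
  "force": 25
}}

```text
time: 2.33
position: [0.4611, -0.1765, 0.0226]
tool_rot: [0.705, 0.081, -0.7, 0.086]
ft_force: [-0.3, -1.2, 0.7]
grip_width: 0.048
```

```bash
python3 - <<'E'
from h import *
o=get_obs(); print(o["time"],o["ft_force"],o["grip_width"],zyaw(o)); print(R.from_quat(o["tool_rot"]).as_matrix().round(3))
plan([.457,-.173,.10],-166.24)
E
```

```text
2.3333 [-0.33727039 -1.21785698  0.7021408 ] 0.04803581886004484 -166.3970027301906
[[ 0.008  0.235 -0.972]
 [-0.006 -0.972 -0.235]
 [-1.     0.008 -0.006]]
from [ 0.4611 -0.1765  0.0226] yaw -166.4 -> [ 0.457 -0.173  0.1  ] yaw -166.24 rows 2
[[-3.87, -0.19, 0.13, -0.01, -0.03, -0.04], [-3.87, -0.2, 0.14, -0.01, -0.03, -0.04]]
```

>>> {"op": "send_rows", "data": {
  "steps": [
    [[0.6,-0.2,0.2,0,0,0],[0.2,0,0,0,0,0],[0.1,0,0,0,0,0]]
  ]
}}

```text
time: 2.58
position: [0.4603, -0.1759, 0.0151]
tool_rot: [0.706, 0.08, -0.698, 0.088]
ft_force: [0.5, 0.5, 0.6]
grip_width: 0.0304
```

>>> {"op": "send_rows", "data": {
  "steps": [
    [[0.1,0,0,0,0,0]]
  ]
}}

```text
time: 2.67
position: [0.46, -0.1757, 0.0138]
tool_rot: [0.706, 0.08, -0.698, 0.088]
ft_force: [-0.0, -0.1, -0.2]
grip_width: 0.0279
```

```bash
python3 - <<'E'
from h import *
o=get_obs(); print(o["time"],o["ft_force"],o["grip_width"],zyaw(o)); 
p,d=camera("wrist")
cv2.imwrite("pics/w3.png",p[:,:,::-1])
p2,_=camera("scene"); cv2.imwrite("pics/s3.png",p2[:,:,::-1])
P=cloud("wrist",d,o)
m=(P[...,2]>.03)&(P[...,2]<.05)&(np.abs(P[...,0]-.46)<.1)&(np.abs(P[...,1]+.175)<.06)
print(cv2.minAreaRect(P[m][:,:2].astype(np.float32)))
E
```

```text
2.6667 [-0.02542942 -0.10369913 -0.17669505] 0.02789154084171235 -166.3696574843768
((0.4621966481208801, -0.17357277870178223), (0.13972805440425873, 0.045605435967445374), 13.501059532165527)
```

View pics/w3.png

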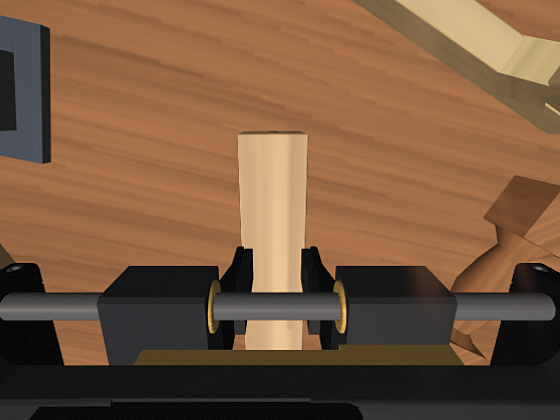

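View pics/s3.png

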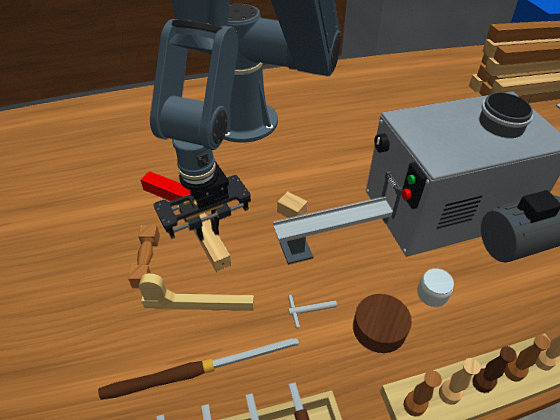

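>>> {"op": "send_rows", "data": {
  "steps": [
    [[0.1,0,0,0,0,0],[0.1,0,0,0,0,0]]
  ],
  "gripper": 1.0,
  "force": 25
}}

```text
time: 2.93
position: [0.4601, -0.1757, 0.0115]
tool_rot: [0.706, 0.08, -0.698, 0.087]
ft_force: [0.4, 0.0, -0.4]
grip_width: 0.0193
```

```bash
python3 - <<'E'
from h import *
o=get_obs(); print(o["time"],o["position"],o["ft_force"],o["grip_width"],zyaw(o)); 
p,d=camera("wrist")
cv2.imwrite("pics/w4.png",cv2.resize(p[220:350,150:410,::-1],None,fx=3,fy=3))
np.savez("w4.npz",d=d,p=p)
T=np.array(camera_params("wrist")["T_tool_cam"])
P=cloud("wrist",d,o); Pt=R.from_quat(o["tool_rot"]).inv().apply((P.reshape(-1,3)-o["position"])).reshape(P.shape)
for r in (255,270,285,325,340): print(r,[(c,Pt[r,c].round(3).tolist()) for c in range(225,340,8)])
E
```

```text
2.9333 [ 0.46007097 -0.17572327  0.01149868] [ 0.36858525  0.04525254 -0.36478046] 0.019349489510578327 -166.37026820240283
255 [(225, [0.011, -0.038, 0.014]), (233, [0.011, -0.032, 0.014]), (241, [-0.025, -0.022, -0.003]), (249, [-0.039, -0.016, -0.01]), (257, [-0.036, -0.012, -0.008]), (265, [-0.025, -0.008, -0.003]), (273, [-0.026, -0.003, -0.004]), (281, [-0.026, 0.002, -0.004]), (289, [-0.025, 0.006, -0.003]), (297, [-0.037, 0.01, -0.009]), (305, [-0.039, 0.014, -0.01]), (313, [0.012, 0.025, 0.014]), (321, [0.013, 0.031, 0.015]), (329, [0.013, 0.037, 0.015]), (337, [0.013, 0.043, 0.015])]
270 [(225, [-0.105, -0.017, -0.037]), (233, [0.012, -0.033, 0.027]), (241, [-0.056, -0.018, -0.01]), (249, [-0.053, -0.015, -0.009]), (257, [-0.051, -0.011, -0.007]), (265, [-0.025, -0.008, 0.007]), (273, [-0.026, -0.003, 0.006]), (281, [-0.025, 0.002, 0.007]), (289, [-0.026, 0.006, 0.006]), (297, [-0.054, 0.009, -0.009]), (305, [-0.053, 0.013, -0.009]), (313, [-0.057, 0.017, -0.011]), (321, [0.013, 0.032, 0.027]), (329, [-0.106, 0.015, -0.037]), (337, [-0.106, 0.018, -0.037])]
285 [(225, [-0.1
[... 732 characters left out ...]
 (289, [-0.026, 0.007, 0.045]), (297, [-0.026, 0.012, 0.045]), (305, [-0.076, 0.012, 0.006]), (313, [-0.088, 0.013, -0.003]), (321, [-0.112, 0.012, -0.021]), (329, [-0.12, 0.013, -0.027]), (337, [-0.121, 0.015, -0.029])]
340 [(225, [-0.119, -0.015, -0.022]), (233, [-0.107, -0.015, -0.012]), (241, [-0.086, -0.016, 0.006]), (249, [-0.026, -0.019, 0.056]), (257, [-0.026, -0.014, 0.057]), (265, [-0.026, -0.008, 0.057]), (273, [-0.026, -0.003, 0.056]), (281, [-0.025, 0.002, 0.058]), (289, [-0.026, 0.007, 0.057]), (297, [-0.026, 0.012, 0.056]), (305, [0.012, 0.022, 0.089]), (313, [-0.089, 0.013, 0.003]), (321, [-0.108, 0.013, -0.013]), (329, [-0.12, 0.013, -0.023]), (337, [-0.122, 0.015, -0.025])]
```

View pics/w4.png

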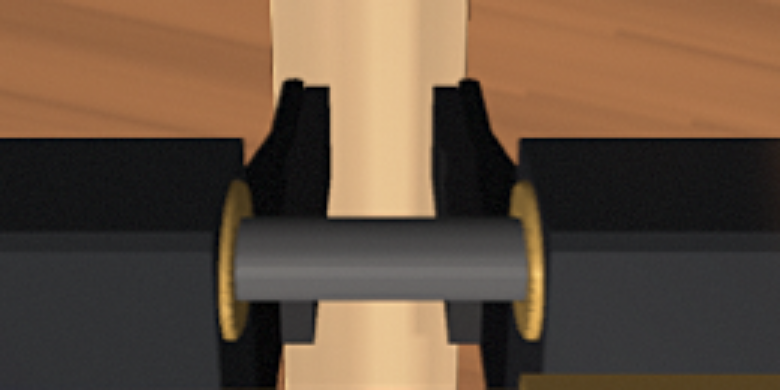

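```bash
python3 - <<'E'
import rig; print([k for k in dir(rig) if not k.startswith("__")], getattr(rig,"hold_point_z",None))
from h import *
o=get_obs()
p,d=camera("scene"); P=cloud("scene",d); cv2.imwrite("pics/s4.png",cv2.resize(p[140:280,130:290,::-1],None,fx=4,fy=4))
m=(p.max(2)<45)&(np.hypot(P[...,0]-.46,P[...,1]+.176)<.045)
print(np.sort(P[m][:,2])[:30].round(3))
i=np.argwhere(m); k=np.argsort(P[m][:,2])[:12]; print(i[k].tolist(),P[m][k].round(3).tolist())
E
```

```text
['Unreachable', 'camera', 'camera_params', 'get_obs', 'hand_in', 'hold_point_z'] 0.0187
[0.044 0.044 0.045 0.046 0.046 0.047 0.047 0.048 0.048 0.05  0.05  0.051
 0.051 0.052 0.052 0.052 0.053 0.053 0.053 0.054 0.054 0.054 0.054 0.054
 0.055 0.055 0.055 0.056 0.056 0.056]
[[239, 204], [235, 215], [235, 213], [234, 215], [234, 214], [239, 203], [238, 205], [234, 213], [237, 204], [238, 202], [238, 204], [233, 215]] [[0.473, -0.185, 0.044], [0.468, -0.159, 0.044], [0.468, -0.164, 0.045], [0.467, -0.159, 0.046], [0.466, -0.161, 0.046], [0.475, -0.187, 0.047], [0.474, -0.182, 0.047], [0.467, -0.163, 0.048], [0.471, -0.184, 0.048], [0.474, -0.189, 0.05], [0.476, -0.185, 0.05], [0.468, -0.159, 0.051]]
```

View pics/s4.png

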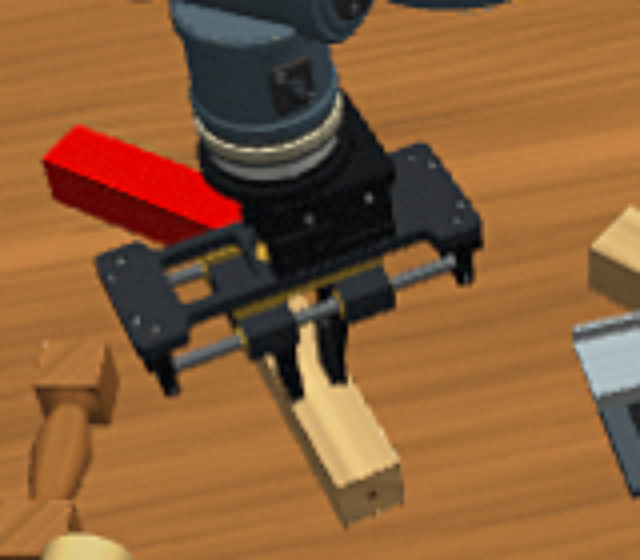

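The fingers closed to 19 mm over a 38 mm bar. Both the scene picture (tips at crop (297,395) and (335,380)) and the wrist depth put the real finger tips about 36 mm behind the reported TCP, so they are still above the blank. I'll measure that offset and use it.

>>> {"op": "send_rows", "data": {
  "steps": [
    [[-0.1,0,0,0,-0.1,-0.1],[0,0,0,0,0,0],[0,0,0,0,0,0],[0,0,0,0,0,0],[0,0,0,0,0,0]]
  ],
  "gripper": 0.3
}}

```text
time: 3.45
position: [0.4596, -0.1755, 0.0122]
tool_rot: [-0.702, -0.084, 0.703, -0.084]
ft_force: [-0.6, 0.1, -0.8]
grip_width: 0.0378
```

```bash
python3 - <<'E'
from h import *
o=get_obs(); print(o["time"],o["position"],o["grip_width"]); print(R.from_quat(o["tool_rot"]).as_matrix().round(3))
p,d=camera("wrist"); cv2.imwrite("pics/w5.png",cv2.resize(p[220:350,150:410,::-1],None,fx=3,fy=3))
P=cloud("wrist",d,o); Pt=R.from_quat(o["tool_rot"]).inv().apply((P.reshape(-1,3)-o["position"])).reshape(P.shape)
for r in range(244,262,1): print(r,[(c,Pt[r,c].round(3).tolist()) for c in (212,216,220,224,332,336,340,344) if Pt[r,c,0]<-.03])
p2,d2=camera("scene"); Q=cloud("scene",d2); Qt=R.from_quat(o["tool_rot"]).inv().apply((Q.reshape(-1,3)-o["position"])).reshape(Q.shape)
m=(p2.max(2)<60)&(abs(Qt[...,2])<.012)&(abs(Qt[...,1])<.06)&(Qt[...,0]>-.06)
print(np.sort(Qt[m][:,0])[-25:].round(4))
plan([.457,-.173,.014-.037],-166.24)
E
```

```text
3.45 [ 0.45964828 -0.17547739  0.01218068] 0.0378290150626088
[[-0.002  0.236 -0.972]
 [-0.001 -0.972 -0.236]
 [-1.     0.     0.002]]
244 []
245 []
246 []
247 []
248 []
249 []
250 []
251 []
252 []
253 []
254 []
255 []
256 []
257 []
258 [(224, [-0.045, -0.028, -0.011])]
259 [(224, [-0.045, -0.028, -0.01])]
260 [(224, [-0.046, -0.028, -0.01])]
261 [(224, [-0.047, -0.028, -0.01])]
[-0.0398 -0.0388 -0.0386 -0.0384 -0.038  -0.0378 -0.0368 -0.0358 -0.0354
 -0.0352 -0.0342 -0.0338 -0.0337 -0.0333 -0.0318 -0.0317 -0.0311 -0.031
 -0.0301 -0.0299 -0.0289 -0.0272 -0.0241 -0.0212 -0.0136]
from [ 0.4596 -0.1755  0.0122] yaw -166.4 -> [ 0.457 -0.173 -0.023] yaw -166.24 rows 1
[[3.52, -0.3, 0.19, -0.02, 0.02, -0.0]]
```

View pics/w5.png

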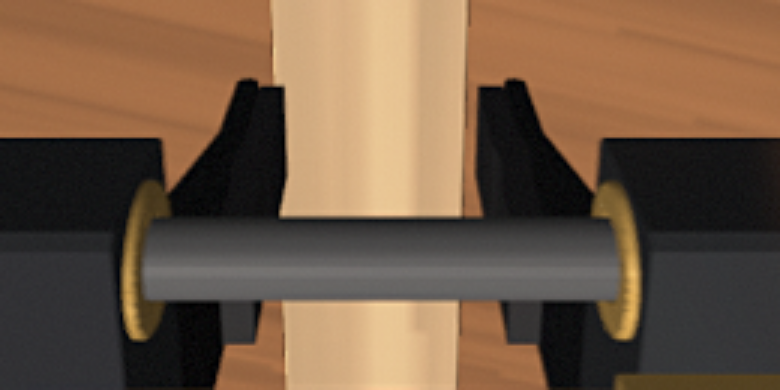

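>>> {"op": "send_rows", "data": {
  "steps": [
    [[0,-0.3,0.2,0,0,0],[0,0,0,0,0,0],[0,0,0,0,0,0],[0,0,0,0,0,0],[1,0,0,0,0,0],[1,0,0,0,0,0]]
  ],
  "gripper": 0.25
}}

```text
time: 4.05
position: [0.4577, -0.1733, -0.0073]
tool_rot: [0.703, 0.083, -0.702, 0.085]
ft_force: [0.5, 0.5, 0.1]
grip_width: 0.0652
```

```bash
python3 - <<'E'
from h import *
o=get_obs(); print(o["time"],o["position"],o["ft_force"],o["grip_width"])
p,d=camera("wrist"); cv2.imwrite("pics/w6.png",cv2.resize(p[220:350,150:410,::-1],None,fx=3,fy=3))
plan([.457,-.173,.015-.036],-166.24)
E
```

```text
4.05 [ 0.45766529 -0.17329646 -0.00727425] [0.46444742 0.47225218 0.05772301] 0.06518397405409847
from [ 0.4568 -0.1728 -0.009 ] yaw -166.4 -> [ 0.457 -0.173 -0.021] yaw -166.24 rows 1
[[1.2, 0.02, -0.02, -0.02, 0.01, -0.01]]
```

View pics/w6.png

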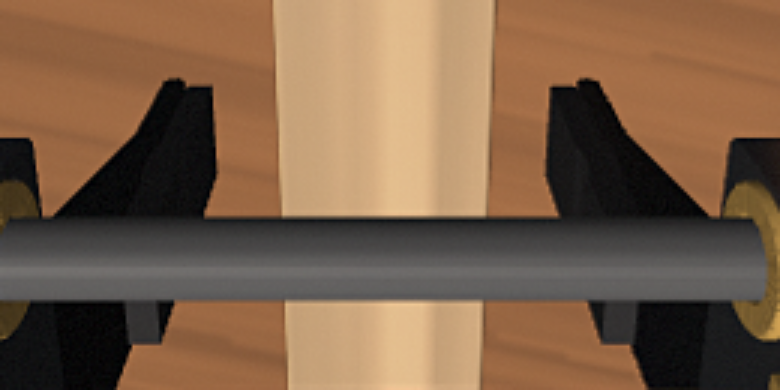

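Centred, with finger inner faces at x=215 and 548 and the blank between 278 and 490. The reported z is already below the bench top with no contact, which confirms the offset. Down a little more, then grip.

>>> {"op": "send_rows", "data": {
  "steps": [
    [[1.1,0,0,0,0,0],[0.2,0,0,0,0,0]]
  ]
}}

```text
time: 4.27
position: [0.4562, -0.1725, -0.0239]
tool_rot: [-0.701, -0.084, 0.703, -0.084]
ft_force: [-0.4, 0.4, -0.7]
grip_width: 0.0651
```

>>> {"op": "send_rows", "data": {
  "steps": [
    [[0,0,0,0,0,0],[0,0,0,0,0,0],[0,0,0,0,0,0],[0,0,0,0,0,0],[0,0,0,0,0,0],[0,0,0,0,0,0]]
  ],
  "gripper": 0.8,
  "force": 30
}}

```text
time: 4.77
position: [0.4558, -0.1723, -0.0247]
tool_rot: [-0.701, -0.084, 0.703, -0.083]
ft_force: [-0.0, -0.2, -1.7]
grip_width: 0.0378
```

```bash
python3 - <<'E'
from h import *
o=get_obs(); print(o["time"],o["position"],o["ft_force"],o["grip_width"]); print(R.from_quat(o["tool_rot"]).as_matrix().round(3))
E
```

```text
4.7667 [ 0.45584761 -0.17233619 -0.02472131] [-0.02922636 -0.17152362 -1.70532139] 0.03782119801245293
[[-0.004  0.236 -0.972]
 [ 0.001 -0.972 -0.236]
 [-1.    -0.002  0.004]]
```

Gripped at 37.8 mm, but the tips are only about 11 mm above the underside and the trough walls are 10 mm high. Regripping 5 mm higher.

>>> {"op": "send_rows", "data": {
  "steps": [
    [[0,0,0,0,0,0],[0,0,0,0,0,0],[0,0,0,0,0,0],[-0.5,0,0,0,0,0],[-0.1,0,0,0,0,0]]
  ],
  "gripper": 0.45
}}

```text
time: 5.18
position: [0.4561, -0.1725, -0.0176]
tool_rot: [-0.701, -0.084, 0.703, -0.084]
ft_force: [0.6, 0.2, -0.5]
grip_width: 0.0474
```

>>> {"op": "send_rows", "data": {
  "steps": [
    [[0,0,0,0,0,0],[0,0,0,0,0,0],[0,0,0,0,0,0],[0,0,0,0,0,0]]
  ],
  "gripper": 0.8,
  "force": 30
}}

```text
time: 5.52
position: [0.4564, -0.1726, -0.0168]
tool_rot: [-0.701, -0.084, 0.703, -0.084]
ft_force: [-0.6, -1.3, -0.1]
grip_width: 0.0374
```

```bash
python3 - <<'E'
from h import *
o=get_obs(); print(o["time"],o["position"],o["ft_force"],o["grip_width"]); print(R.from_quat(o["tool_rot"]).as_matrix().round(3))
E
```

```text
5.5167 [ 0.45643051 -0.1726235  -0.01684036] [-0.6000581  -1.2570242  -0.10682447] 0.03744453366167205
[[-0.002  0.236 -0.972]
 [-0.    -0.972 -0.236]
 [-1.    -0.     0.002]]
```

```bash
python3 - <<'E'
from h import *
plan([.514,.08,.110],-88.2,n=14)
E
```

```text
from [ 0.4564 -0.1726 -0.0168] yaw -166.4 -> [0.514 0.08  0.11 ] yaw -88.2 rows 14
[[-0.91, -1.66, -0.82, -0.93, 0.0, 0.0], [-0.91, -1.57, -0.98, -0.93, 0.0, 0.0], [-0.91, -1.47, -1.13, -0.93, 0.0, 0.0], [-0.91, -1.35, -1.27, -0.93, 0.0, 0.0], [-0.91, -1.22, -1.39, -0.93, 0.0, 0.0], [-0.91, -1.08, -1.5, -0.93, 0.0, 0.0], [-0.91, -0.93, -1.6, -0.93, 0.0, 0.0], [-0.91, -0.77, -1.68, -0.93, 0.0, 0.0]]
[[-0.91, -0.6, -1.75, -0.93, 0.0, 0.0], [-0.91, -0.43, -1.8, -0.93, 0.0, 0.0], [-0.91, -0.25, -1.83, -0.93, 0.0, 0.0], [-0.91, -0.07, -1.85, -0.93, 0.0, 0.0], [-0.91, 0.11, -1.85, -0.93, 0.0, 0.0], [-0.91, 0.29, -1.83, -0.93, 0.0, 0.0]]
```

>>> {"op": "send_rows", "data": {
  "steps": [
    [[-3,0,0,0,0,0],[-4,0,0,0,0,0],[-4,0,0,0,0,0],[-1.5,0,0,0,0,0]]
  ]
}}

```text
time: 5.85
position: [0.4524, -0.17, 0.1055]
tool_rot: [-0.696, -0.088, 0.708, -0.079]
ft_force: [0.8, -0.1, -1.3]
grip_width: 0.0378
```

>>> {"op": "send_rows", "data": {
  "steps": [
    [[0,-1.7,-0.8,-0.93,0,0],[0,-1.6,-1,-0.93,0,0],[0,-1.5,-1.1,-0.93,0,0],[0,-1.4,-1.3,-0.93,0,0],[0,-1.2,-1.4,-0.93,0,0],[0,-1.1,-1.5,-0.93,0,0],[0,-0.9,-1.6,-0.93,0,0],[0,-0.8,-1.7,-0.93,0,0]]
  ]
}}

```text
time: 6.52
position: [0.4859, -0.0233, 0.1108]
tool_rot: [-0.611, -0.355, 0.615, -0.35]
ft_force: [0.9, -0.3, -0.5]
grip_width: 0.0376
```

>>> {"op": "send_rows", "data": {
  "steps": [
    [[0,-0.6,-1.75,-0.93,0,0],[0,-0.4,-1.8,-0.93,0,0],[0,-0.2,-1.8,-0.93,0,0],[0,-0.1,-1.8,-0.93,0,0],[0,0.1,-1.8,-0.93,0,0],[0,0,0,0,0,0]]
  ]
}}

```text
time: 7.02
position: [0.5002, 0.0741, 0.1088]
tool_rot: [-0.5, -0.503, 0.505, -0.493]
ft_force: [-0.2, -0.7, -1.7]
grip_width: 0.0381
```

```bash
python3 - <<'E'
from h import *
o=get_obs(); print(o["time"],o["position"],o["ft_force"],o["grip_width"],zyaw(o)); print(R.from_quat(o["tool_rot"]).as_matrix().round(3))
plan([.514,.08,.110],-88.2)
E
```

```text
7.0167 [0.50021808 0.07414097 0.10875981] [-0.18696872 -0.6816165  -1.74298191] 0.038127379019590936 -90.46643192746645
[[-0.015  1.    -0.008]
 [ 0.005 -0.008 -1.   ]
 [-1.    -0.015 -0.005]]
from [0.5002 0.0741 0.1088] yaw -90.5 -> [0.514 0.08  0.11 ] yaw -88.2 rows 1
[[-0.14, 1.37, -0.6, -0.38, -0.05, 0.14]]
```

>>> {"op": "send_rows", "data": {
  "steps": [
    [[-0.1,1.4,-0.5,-0.4,-0.05,0.15],[0,0,0,0,0,0],[0,0,0,0,0,0]]
  ]
}}

```text
time: 7.27
position: [0.512, 0.0796, 0.1083]
tool_rot: [0.49, 0.509, -0.492, 0.508]
ft_force: [-0.8, -0.1, -1.6]
grip_width: 0.038
```

```bash
python3 - <<'E'
from h import *
o=get_obs(); print(o["time"],o["position"],zyaw(o)); print(R.from_quat(o["tool_rot"]).as_matrix().round(3))
p,d=camera("wrist"); np.savez("w7.npz",p=p,d=d,position=o["position"],tool_rot=o["tool_rot"])
cv2.imwrite("pics/w7.png",p[:,:,::-1])
P=cloud("wrist",d,o); print([(r,c,P[r,c].round(3).tolist()) for r in (60,120,180,220) for c in (150,200,250,275,300,350,400)])
p,d=camera("top"); cv2.imwrite("pics/t7.png",p[:,:,::-1]); np.savez("t7.npz",p=p,d=d)
E
```

```text
7.2667 [0.51200477 0.07960026 0.10831804] -88.02664967879278
[[-0.004  0.999  0.034]
 [-0.001  0.034 -0.999]
 [-1.    -0.004  0.001]]
[(60, 150, [0.394, 0.205, -0.001]), (60, 200, [0.438, 0.207, -0.002]), (60, 250, [0.489, 0.198, 0.07]), (60, 275, [0.506, 0.199, 0.068]), (60, 300, [0.523, 0.199, 0.07]), (60, 350, [0.571, 0.212, -0.002]), (60, 400, [0.615, 0.213, -0.001]), (120, 150, [0.389, 0.154, -0.003]), (120, 200, [0.436, 0.156, -0.001]), (120, 250, [0.489, 0.159, 0.069]), (120, 275, [nan, nan, nan]), (120, 300, [0.525, 0.16, 0.069]), (120, 350, [0.576, 0.161, -0.001]), (120, 400, [0.623, 0.162, 0.0]), (180, 150, [0.384, 0.097, -0.001]), (180, 200, [0.434, 0.099, -0.001]), (180, 250, [0.497, 0.135, 0.163]), (180, 275, [0.509, 0.135, 0.161]), (180, 300, [0.52, 0.136, 0.162]), (180, 350, [0.582, 0.104, -0.0]), (180, 400, [0.632, 0.106, -0.001]), (220, 150, [0.38, 0.055, -0.001]), (220, 200, [0.433, 0.057, 0.0]), (220, 250, [0.498, 0.116, 0.162]), (220, 275, [0.509, 0.116, 0.162]), (220, 300, [0.521, 0.117, 0.162]), (220, 350, [0.587, 0.062, -0.001]), (220, 400, [0.638, 0.065, 0.0])]
```

View pics/w7.png

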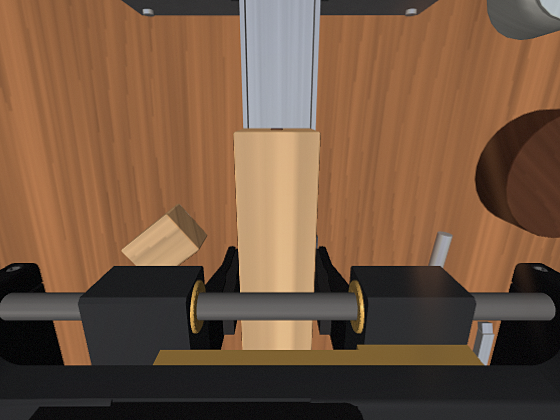

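View pics/t7.png

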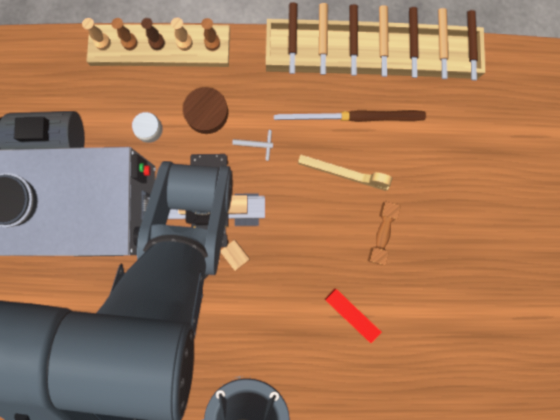

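```bash
python3 - <<'E'
from h import *
z=np.load("w7.npz");p=z["p"]; 
cv2.imwrite("pics/c7.png",cv2.resize(p[0:150,225:335,::-1],None,fx=5,fy=4,interpolation=cv2.INTER_CUBIC))
for r in (10,60,115,150,200): print(r,p[r,232:330].mean(1).astype(int).tolist())
E
```

```text
10 [53, 51, 51, 52, 52, 51, 41, 109, 174, 166, 168, 177, 89, 53, 179, 173, 172, 171, 169, 168, 167, 166, 169, 171, 168, 163, 163, 160, 162, 166, 166, 164, 164, 166, 165, 164, 165, 165, 164, 164, 165, 167, 168, 168, 167, 171, 174, 172, 170, 168, 165, 164, 164, 164, 162, 165, 168, 168, 165, 163, 166, 169, 169, 171, 171, 170, 168, 163, 163, 164, 166, 169, 170, 168, 166, 165, 165, 166, 165, 168, 176, 134, 66, 150, 169, 166, 168, 171, 83, 46, 48, 52, 51, 50, 53, 53, 52, 51]
60 [109, 110, 111, 110, 109, 111, 111, 109, 102, 165, 170, 169, 176, 149, 36, 162, 178, 176, 175, 172, 173, 170, 168, 173, 174, 170, 168, 165, 161, 166, 169, 167, 167, 168, 168, 169, 167, 169, 168, 168, 168, 169, 170, 170, 172, 174, 176, 175, 174, 170, 168, 168, 168, 167, 164, 168, 171, 170, 169, 170, 171, 172, 171, 172, 172, 169, 165, 166, 167, 168, 174, 172, 169, 168, 167, 168, 168, 170, 173, 174, 82, 112, 169, 171, 170, 176, 122, 106, 110, 109, 107, 105, 103, 103, 105, 104, 104, 103]
115 [112, 109, 111, 109, 107, 106, 109, 112, 111, 108, 111, 175, 173, 174, 183, 82, 90, 181, 180, 177, 176, 174, 172, 171, 173, 177, 1
[... 643 characters left out ...]
75, 177, 176, 176, 173, 173, 168, 166, 162, 158, 156, 152, 151, 152, 152, 153, 152, 151, 151, 152, 154, 155, 154, 155, 155, 156, 157, 157, 159, 161, 151, 125, 107, 107, 105, 101, 100, 101, 100, 103, 103, 100]
200 [110, 111, 107, 98, 173, 165, 162, 160, 160, 159, 158, 158, 158, 159, 157, 158, 158, 159, 159, 158, 161, 160, 162, 162, 164, 164, 165, 167, 166, 165, 165, 165, 165, 162, 162, 165, 165, 166, 167, 167, 167, 169, 171, 174, 174, 177, 177, 179, 178, 179, 179, 178, 179, 179, 179, 178, 178, 178, 177, 176, 175, 172, 168, 164, 160, 157, 152, 153, 151, 151, 154, 153, 153, 153, 155, 154, 156, 157, 157, 157, 158, 159, 159, 164, 152, 116, 103, 102, 103, 103, 103, 104, 105, 103, 100, 98, 97, 102]
```

View pics/c7.png

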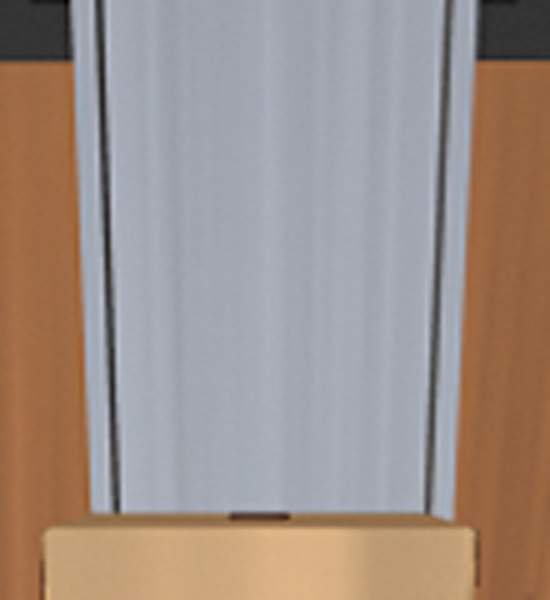

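```bash
python3 - <<'E'
from h import *
z=np.load("w7.npz");o=dict(position=z["position"],tool_rot=z["tool_rot"])
L=onz("wrist",[(239,10),(240.7,60),(242.7,115)],.08,o);Rr=onz("wrist",[(319.8,10),(318.1,60),(315.9,115)],.08,o)
print("L",L.round(4).tolist(),"R",Rr.round(4).tolist()); m=(L+Rr)/2; print("mid",m.round(4).tolist(), "w",np.linalg.norm(L-Rr,axis=1))
a=np.degrees(np.arctan2(m[0,1]-m[2,1],m[0,0]-m[2,0]));print("yaw",a)
B=onz("wrist",[(233.4,150),(235.4,200)],.163,o);C=onz("wrist",[(318.9,150),(316.4,200)],.163,o);n=(B+C)/2
print("blank",n.round(4).tolist(),np.linalg.norm(B-C,axis=1),np.degrees(np.arctan2(n[0,1]-n[1,1],n[0,0]-n[1,0])))
# blank front end
print("front",onz("wrist",[(276,131)],.163,o))
d=m[0]-m[2];d/=np.linalg.norm(d)
for q in n: print("blank lateral off from axis (+x)",(q[0]-(m[2,0]+d[0]/d[1]*(q[1]-m[2,1]))))
# housing front from top0 depth, row/col fit
t=np.load("top0.npz");P=cloud("top",t["d"])
mm=(P[...,2]>.25)&(P[...,2]<.266)&(P[...,1]<.4)&(P[...,1]>.1)
Q=P[mm]
for x0 in np.arange(.42,.62,.04):
    s=Q[abs(Q[:,0]-x0)<.01]; print(x0,s[:,1].min().round(4))
E
```

```text
L [[0.4826, 0.2241, 0.08], [0.4837, 0.1961, 0.08], [0.485, 0.1623, 0.08]] R [[0.5325, 0.2258, 0.08], [0.5336, 0.1979, 0.08], [0.5347, 0.1641, 0.08]]
mid [[0.5076, 0.2249, 0.08], [0.5086, 0.197, 0.08], [0.5099, 0.1632, 0.08]] w [0.04989216 0.0499549  0.04970813]
yaw 92.12013206376305
blank [[0.5086, 0.1488, 0.163], [0.5093, 0.1263, 0.163]] [0.03722241 0.03706908] 91.70743721088122
front [[0.50830434 0.15682858 0.163     ]]
blank lateral off from axis (+x) -0.0017456794543138088
blank lateral off from axis (+x) -0.0019083629958442927
0.42 0.2341
0.45999999999999996 0.2344
0.49999999999999994 0.235
0.5399999999999999 0.237
0.5799999999999998 0.2251
```

Wall mid-line and blank mid-line (top edges at 242.7/315.9 and 233.4/318.9) show the blank 1.8 mm too far in -x, with the yaw matching. Shift and descend partway, then recheck.

>>> {"op": "send_rows", "data": {
  "steps": [
    [[2,0.2,0,0,0,0],[1.7,0,0,0,0,0],[0,0,0,0,0,0]]
  ]
}}

```text
time: 7.62
position: [0.5144, 0.0771, 0.0717]
tool_rot: [0.492, 0.507, -0.493, 0.507]
ft_force: [-0.1, -0.3, -1.9]
grip_width: 0.0378
```

```bash
python3 - <<'E'
from h import *
o=get_obs(); print(o["time"],o["position"],zyaw(o)); print(R.from_quat(o["tool_rot"]).as_matrix().round(3))
p,d=camera("wrist"); np.savez("w8.npz",p=p,d=d,position=o["position"],tool_rot=o["tool_rot"])
cv2.imwrite("pics/c8.png",cv2.resize(p[0:240,205:345,::-1],None,fx=5,fy=2.4,interpolation=cv2.INTER_CUBIC))
for r in (30,80,150,200): print(r,p[r,215:255].mean(1).astype(int).tolist(),p[r,300:340].mean(1).astype(int).tolist())
E
```

```text
7.6167 [0.51436491 0.07706148 0.07169151] -88.38013660422195
[[-0.001  1.     0.028]
 [-0.001  0.028 -1.   ]
 [-1.    -0.001  0.001]]
30 [113, 112, 112, 110, 110, 109, 108, 111, 108, 111, 105, 136, 171, 167, 167, 169, 181, 78, 35, 110, 182, 174, 174, 173, 171, 171, 170, 170, 170, 170, 174, 169, 167, 164, 162, 159, 162, 165, 167, 166] [166, 170, 172, 172, 168, 166, 166, 168, 167, 168, 167, 170, 177, 157, 77, 81, 166, 170, 165, 166, 172, 144, 109, 108, 108, 107, 105, 103, 100, 104, 103, 103, 104, 104, 101, 103, 103, 104, 104, 102]
80 [113, 115, 115, 113, 113, 111, 109, 111, 111, 109, 108, 109, 108, 103, 175, 170, 169, 171, 182, 96, 37, 108, 183, 177, 175, 176, 172, 175, 172, 169, 172, 174, 174, 172, 171, 167, 163, 164, 163, 169] [171, 174, 173, 171, 169, 167, 168, 168, 171, 171, 171, 179, 123, 64, 138, 172, 171, 170, 173, 162, 113, 107, 107, 104, 102, 104, 105, 104, 106, 104, 102, 101, 101, 103, 105, 102, 104, 103, 103, 105]
150 [108, 111, 116, 119, 117, 114, 111, 111, 110, 110, 108, 106, 106, 107, 109, 109, 105, 162, 130, 161, 156, 158, 159, 160, 160, 158, 158, 158, 157, 157, 157, 158, 158, 158, 159, 158, 160, 162, 161, 162] [152, 152, 152, 152, 153, 150, 151, 152, 152, 154, 153, 155, 154, 155, 156, 157, 157, 162, 150, 123, 103, 106, 106, 108, 107, 104, 100, 101, 100, 101, 102, 103, 102, 99, 99, 100, 103, 106, 112, 112]
200 [103, 104, 111, 114, 117, 114, 112, 109, 111, 111, 110, 109, 106, 104, 105, 107, 110, 110, 106, 117, 176, 173, 162, 162, 158, 159, 159, 159, 158, 159, 158, 156, 157, 157, 158, 159, 160, 159, 159, 161] [152, 152, 153, 154, 153, 153, 153, 155, 155, 155, 155, 157, 159, 159, 159, 163, 152, 115, 104, 109, 108, 105, 104, 100, 104, 101, 102, 104, 104, 101, 99, 97, 96, 99, 101, 107, 112, 111, 114, 114]
```

View pics/c8.png

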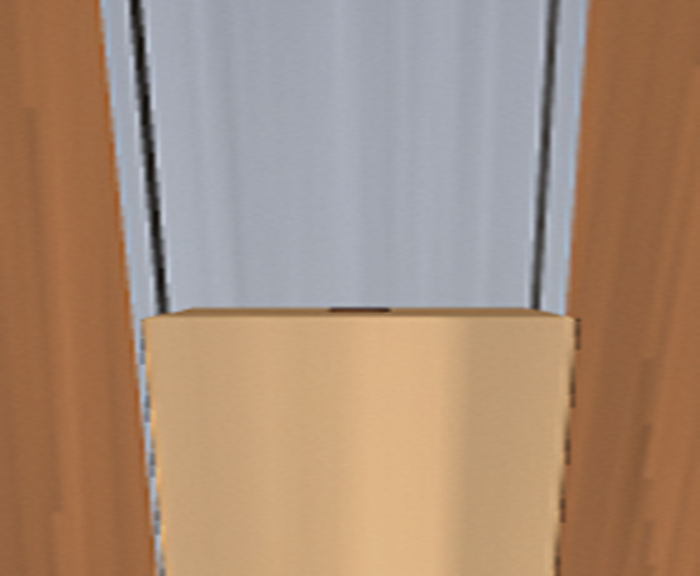

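```bash
python3 - <<'E'
from h import *
z=np.load("w8.npz");o=dict(position=z["position"],tool_rot=z["tool_rot"])
L=onz("wrist",[(226.2,30),(228.5,80)],.08,o);Rr=onz("wrist",[(321.4,30),(319.6,80)],.08,o)
m=(L+Rr)/2; print("mid",m.round(4).tolist(), "w",np.linalg.norm(L-Rr,axis=1))
print("yaw",np.degrees(np.arctan2(m[0,1]-m[1,1],m[0,0]-m[1,0])))
zt=o["position"][2]+.0168+.038
B=onz("wrist",[(233.2,150),(234.9,200)],zt,o);C=onz("wrist",[(318.8,150),(316.6,200)],zt,o);n=(B+C)/2
print("blank",n.round(4).tolist(),np.linalg.norm(B-C,axis=1),np.degrees(np.arctan2(n[0,1]-n[1,1],n[0,0]-n[1,0])))
for q in n: print("off +x",(q[0]-(m[1,0]-.0335*(q[1]-m[1,1]))))
E
```

```text
mid [[0.5083, 0.203, 0.08], [0.5091, 0.1789, 0.08]] w [0.04977026 0.0498213 ]
yaw 91.83431225865407
blank [[0.5112, 0.1463, 0.1265], [0.5117, 0.1238, 0.1265]] [0.03722335 0.03734966] 91.34532216699498
off +x 0.0010306996479204633
off +x 0.000804932960627669
```

Now 0.9 mm off the other way, and the clearance is 3 mm each side. Lowering with a small correction.

>>> {"op": "send_rows", "data": {
  "steps": [
    [[1,-0.1,0,0,0,0],[0.5,0,0,0,0,0]]
  ]
}}

```text
time: 7.83
position: [0.5149, 0.076, 0.0586]
tool_rot: [0.494, 0.505, -0.493, 0.508]
ft_force: [-0.0, 0.1, -1.6]
grip_width: 0.0376
```

>>> {"op": "send_rows", "data": {
  "steps": [
    [[0,0,0,0,0,0]]
  ]
}}

```text
time: 7.92
position: [0.5145, 0.0757, 0.0581]
tool_rot: [0.494, 0.505, -0.493, 0.507]
ft_force: [0.6, -1.0, -2.0]
grip_width: 0.0377
```

>>> {"op": "send_rows", "data": {
  "steps": [
    [[0.3,-0.15,0,0.05,0,0],[0.15,0,0,0,0,0]]
  ]
}}

```text
time: 8.08
position: [0.5132, 0.0755, 0.0539]
tool_rot: [0.496, 0.504, -0.495, 0.506]
ft_force: [0.1, 0.0, -1.4]
grip_width: 0.0377
```

>>> {"op": "send_rows", "data": {
  "steps": [
    [[0.05,0,0,0,0,0]]
  ]
}}

```text
time: 8.17
position: [0.5134, 0.0754, 0.0534]
tool_rot: [0.496, 0.503, -0.495, 0.506]
ft_force: [-0.1, 0.2, -0.7]
grip_width: 0.0379
```

>>> {"op": "send_rows", "data": {
  "steps": [
    [[0.05,0,0,0,0,0],[0,0,0,0,0,0],[0,0,0,0,0,0],[0,0,0,0,0,0],[0,0,0,0,0,0]]
  ],
  "gripper": 0.3
}}

```text
time: 8.58
position: [0.5148, 0.0756, 0.0543]
tool_rot: [0.496, 0.503, -0.494, 0.507]
ft_force: [0.1, -0.8, -0.1]
grip_width: 0.059
```

```bash
python3 - <<'E'
from h import *
o=get_obs(); print(o["time"],o["position"],o["grip_width"],o["ft_force"])
p,d=camera("wrist"); np.savez("w9.npz",p=p,d=d,position=o["position"],tool_rot=o["tool_rot"])
cv2.imwrite("pics/w9.png",p[:,:,::-1])
P=cloud("wrist",d,o)
m=(abs(P[...,0]-.513)<.022)&(P[...,1]>.08)&(P[...,1]<.165)&(P[...,2]>.09)&(P[...,2]<.13)
print(P[m][:,2].mean(),np.percentile(P[m],[1,99],axis=0).round(4))
E
```

```text
8.5833 [0.51484103 0.07559736 0.0543029 ] 0.059045848979456445 [ 0.1290289  -0.75187162 -0.12794288]
0.10679924475038709 [[0.4927 0.081  0.1008]
 [0.5298 0.1524 0.1083]]
```

View pics/w9.png

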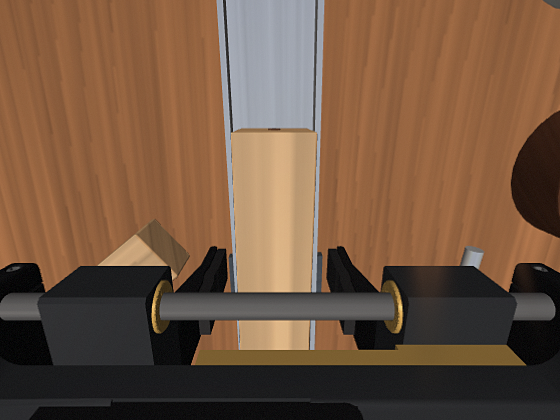

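The blank lies flat in the trough (px 232-317, between the walls), top at z=0.107. Rising and going to the push stick.

>>> {"op": "send_rows", "data": {
  "steps": [
    [[-3,0,0,0,0,0],[-4,0,0,0,0,0],[-2,0,1,0,0,0],[0,0,3,0,0,0]]
  ]
}}

```text
time: 8.97
position: [0.5129, 0.0388, 0.1455]
tool_rot: [0.494, 0.506, -0.494, 0.506]
ft_force: [1.4, 0.2, -0.9]
grip_width: 0.0607
```

```bash
python3 - <<'E'
from h import *
plan([.588,-.306,.12],-105.94)
E
```

```text
from [0.5129 0.0388 0.1455] yaw -88.6 -> [ 0.588 -0.306  0.12 ] yaw -105.94 rows 10
[[0.25, 0.67, 3.47, 0.29, 0.0, 0.0], [0.25, 0.77, 3.44, 0.29, 0.0, 0.0], [0.25, 0.87, 3.42, 0.29, 0.0, 0.0], [0.25, 0.98, 3.39, 0.29, 0.0, 0.0], [0.25, 1.08, 3.36, 0.29, 0.0, 0.0], [0.25, 1.18, 3.33, 0.29, 0.0, 0.0], [0.25, 1.28, 3.29, 0.29, 0.0, 0.0], [0.25, 1.38, 3.25, 0.29, 0.0, 0.0]]
[[0.25, 1.48, 3.2, 0.29, 0.0, 0.0], [0.25, 1.57, 3.16, 0.29, 0.0, 0.0]]
```

>>> {"op": "send_rows", "data": {
  "steps": [
    [[0,0.7,3.5,0.29,0,0],[0.2,0.8,3.4,0.29,0,0],[0.2,0.9,3.4,0.29,0,0],[0.2,1,3.4,0.29,0,0],[0.2,1.1,3.4,0.29,0,0],[0.2,1.2,3.3,0.29,0,0],[0.2,1.3,3.3,0.29,0,0],[0.2,1.4,3.2,0.29,0,0]]
  ],
  "gripper": 0.5
}}

```text
time: 9.63
position: [0.5762, -0.2457, 0.1368]
tool_rot: [0.554, 0.44, -0.551, 0.444]
ft_force: [0.5, 0.2, -0.2]
grip_width: 0.0438
```

>>> {"op": "send_rows", "data": {
  "steps": [
    [[0.2,1.5,3.2,0.29,0,0],[0.2,1.2,2,0.2,0,0],[0,0,0,0,0,0],[0,0,0,0,0,0]]
  ]
}}

```text
time: 9.97
position: [0.5914, -0.3154, 0.1319]
tool_rot: [0.568, 0.42, -0.564, 0.428]
ft_force: [-0.3, -0.4, -0.3]
grip_width: 0.0439
```

```bash
python3 - <<'E'
from h import *
o=get_obs(); print(o["time"],o["position"],o["grip_width"],zyaw(o)); print(R.from_quat(o["tool_rot"]).as_matrix().round(3))
p,d=camera("wrist"); np.savez("w10.npz",p=p,d=d,position=o["position"],tool_rot=o["tool_rot"])
cv2.imwrite("pics/w10.png",p[:,:,::-1])
P=cloud("wrist",d,o)
A=P.reshape(-1,3); A=A[(A[:,2]>.025)&(A[:,2]<.035)&(A[:,0]>.57)&(A[:,0]<.68)&(A[:,1]>-.29)&(A[:,1]<-.09)]
r=cv2.minAreaRect(A[:,:2].astype(np.float32)); print("sole",len(A),r,cv2.boxPoints(r).round(4).tolist())
B=P.reshape(-1,3);B=B[(B[:,2]>.08)&(B[:,2]<.103)&(np.hypot(B[:,0]-.59,B[:,1]+.306)<.04)]; print(len(B)); 
r=cv2.minAreaRect(B[:,:2].astype(np.float32)); print("handle",r)
plan([.59,-.306,.1],-105.94)
E
```

```text
9.9667 [ 0.59137754 -0.31536651  0.13187948] 0.04386052868069746 -106.338573617502
[[ 0.01   0.96  -0.281]
 [-0.006 -0.281 -0.96 ]
 [-1.     0.012  0.003]]
sole 3649 ((0.6136470437049866, -0.21030759811401367), (0.13232754170894623, 0.020003613084554672), 74.2967529296875) [[0.5860999822616577, -0.27129998803138733], [0.605400025844574, -0.2766999900341034], [0.6412000060081482, -0.1492999941110611], [0.6219000220298767, -0.14390000700950623]]
1356
handle ((0.5874285697937012, -0.30379101634025574), (0.04423369839787483, 0.0198852326720953), 73.92151641845703)
from [ 0.5914 -0.3154  0.1319] yaw -106.3 -> [ 0.59  -0.306  0.1  ] yaw -105.94 rows 1
[[3.18, -0.43, -0.87, -0.06, 0.03, -0.11]]
```

View pics/w10.png

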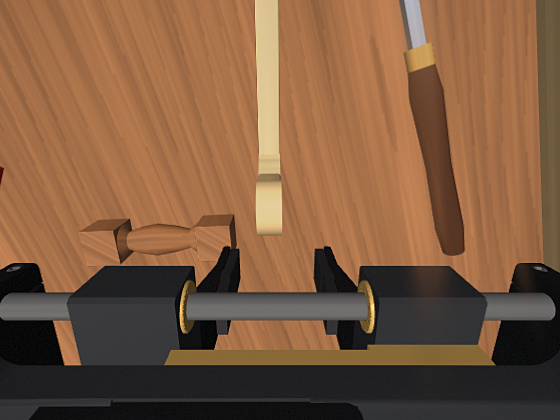

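The handle sits at (269,205) with the spindle's end at (215,240) just left of the left finger. I'll keep the tips above the spindle's 38 mm.

```bash
python3 - <<'E'
from h import *
plan([.585,-.3124,.09],-105.7)
E
```

```text
from [ 0.5914 -0.3154  0.1319] yaw -106.3 -> [ 0.585  -0.3124  0.09  ] yaw -105.7 rows 2
[[2.09, -0.37, -0.06, -0.05, 0.02, -0.06], [2.09, -0.36, -0.06, -0.05, 0.02, -0.06]]
```

>>> {"op": "send_rows", "data": {
  "steps": [
    [[2.1,-0.4,0,-0.05,0,-0.05],[2.1,-0.4,-0.1,-0.05,0,-0.05],[0,0,0,0,0,0]]
  ]
}}

```text
time: 10.27
position: [0.5844, -0.3093, 0.0907]
tool_rot: [-0.563, -0.427, 0.563, -0.429]
ft_force: [-0.6, 0.4, -0.5]
grip_width: 0.0433
```

```bash
python3 - <<'E'
from h import *
o=get_obs(); print(o["position"],zyaw(o)); print(R.from_quat(o["tool_rot"]).as_matrix().round(3))
p,d=camera("wrist"); cv2.imwrite("pics/w11.png",p[:,:,::-1])
plan([.585,-.3124,.008],-105.7)
E
```

```text
[ 0.58436208 -0.30929083  0.09069578] -105.5115519983578
[[ 0.002  0.964 -0.267]
 [-0.004 -0.267 -0.964]
 [-1.     0.003  0.003]]
from [ 0.5855 -0.3098  0.0925] yaw -105.5 -> [ 0.585  -0.3124  0.008 ] yaw -105.7 rows 3
[[2.82, -0.01, 0.08, 0.01, 0.01, -0.02], [2.82, -0.0, 0.08, 0.01, 0.01, -0.02], [2.82, 0.0, 0.09, 0.01, 0.01, -0.02]]
```

View pics/w11.png

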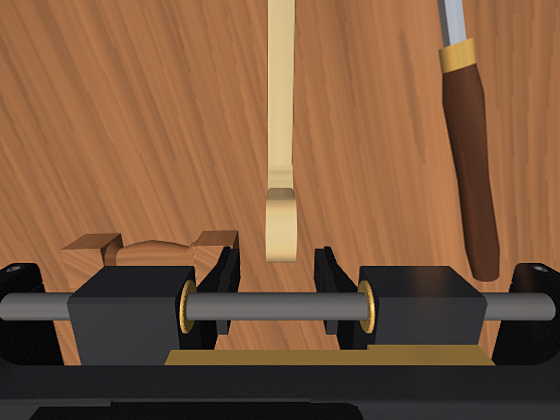

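Centred (handle at (281,225), gap centre 278). Descending.

>>> {"op": "send_rows", "data": {
  "steps": [
    [[2.8,0,0.1,0,0,0],[2.8,0,0.1,0,0,0],[2.5,0,0.1,0,0,0],[0,0,0,0,0,0]]
  ]
}}

```text
time: 10.65
position: [0.5905, -0.3115, 0.0171]
tool_rot: [0.563, 0.423, -0.56, 0.436]
ft_force: [-0.8, -0.1, -1.1]
grip_width: 0.0435
```

```bash
python3 - <<'E'
from h import *
o=get_obs(); print(o["position"],zyaw(o),o["ft_force"]); print(R.from_quat(o["tool_rot"]).as_matrix().round(3))
p,d=camera("wrist"); cv2.imwrite("pics/w12.png",p[:,:,::-1])
plan([.585,-.3124,.008],-105.7)
E
```

```text
[ 0.59049172 -0.31153767  0.01712127] -105.1911872357372 [-0.8435392  -0.05402372 -1.12795293]
[[ 0.014  0.965 -0.262]
 [-0.012 -0.262 -0.965]
 [-1.     0.016  0.008]]
from [ 0.5921 -0.3124  0.0196] yaw -105.2 -> [ 0.585  -0.3124  0.008 ] yaw -105.7 rows 1
[[1.15, -0.71, 0.18, 0.09, 0.09, -0.19]]
```

View pics/w12.png

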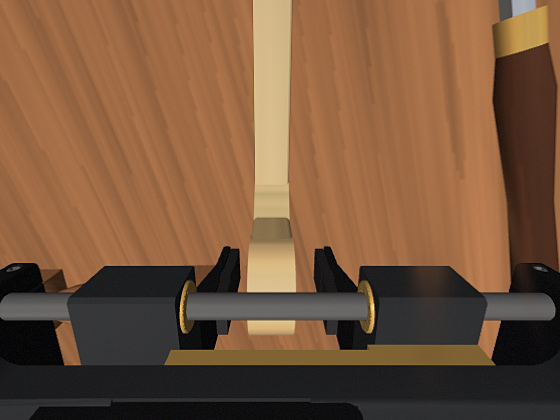

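>>> {"op": "send_rows", "data": {
  "steps": [
    [[0.7,-0.6,0.2,0.1,0.1,-0.2],[0.4,-0.1,0,0,0,0],[0,0,0,0,0,0]]
  ]
}}

```text
time: 10.95
position: [0.5879, -0.3133, 0.0136]
tool_rot: [0.565, 0.425, -0.563, 0.428]
ft_force: [-0.1, -1.1, -0.2]
grip_width: 0.0436
```

```bash
python3 - <<'E'
from h import *
plan([.585,-.3124,.008],-105.7)
E
```

```text
from [ 0.5879 -0.3133  0.0136] yaw -105.7 -> [ 0.585  -0.3124  0.008 ] yaw -105.7 rows 1
[[0.56, -0.31, -0.01, -0.0, 0.0, -0.05]]
```

>>> {"op": "send_rows", "data": {
  "steps": [
    [[0.5,-0.3,0,0,0,0],[0.2,0,0,0,0,0]]
  ]
}}

```text
time: 11.12
position: [0.5865, -0.3137, 0.0093]
tool_rot: [0.565, 0.424, -0.562, 0.43]
ft_force: [0.3, -0.0, -0.3]
grip_width: 0.0432
```

>>> {"op": "send_rows", "data": {
  "steps": [
    [[0,0,0,0,0,0],[0,0,0,0,0,0],[0,0,0,0,0,0],[0,0,0,0,0,0],[0,0,0,0,0,0],[0,0,0,0,0,0]]
  ],
  "gripper": 1.0,
  "force": 50
}}

```text
time: 11.62
position: [0.5869, -0.3143, 0.0107]
tool_rot: [0.565, 0.423, -0.562, 0.431]
ft_force: [-0.8, 0.2, -1.0]
grip_width: 0.0197
```

```bash
python3 - <<'E'
from h import *
o=get_obs(); print(o["position"],zyaw(o),o["ft_force"],o["grip_width"]); print(R.from_quat(o["tool_rot"]).as_matrix().round(3))
p,d=camera("wrist"); cv2.imwrite("pics/w13.png",p[:,:,::-1])
E
```

```text
[ 0.58694261 -0.31429015  0.01067079] -105.73976835723096 [-0.79270683  0.22671287 -0.96265566] 0.019652748867545485
[[ 0.011  0.962 -0.271]
 [-0.006 -0.271 -0.962]
 [-1.     0.012  0.003]]
```

View pics/w13.png

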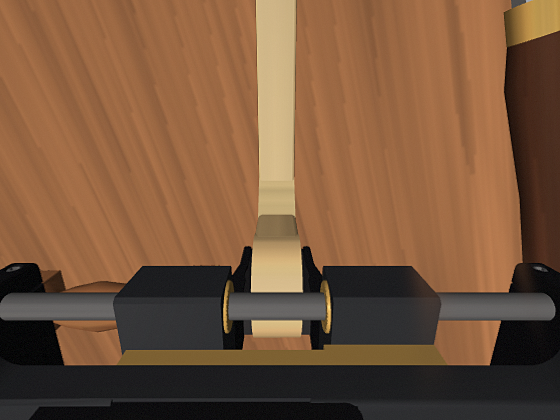

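Gripped at 19.7 mm on the handle. Lifting and lining up with the trough.

>>> {"op": "send_rows", "data": {
  "steps": [
    [[-2,0,0,0,0,0],[-3,0,0,0,0,0],[-3,0,0,0,0,0],[-3,0,0,0,0,0],[-2,0,0,0,0,0]]
  ]
}}

```text
time: 12.08
position: [0.5804, -0.31, 0.136]
tool_rot: [-0.563, -0.43, 0.564, -0.424]
ft_force: [0.3, 0.1, -1.5]
grip_width: 0.0197
```

```bash
python3 - <<'E'
from h import *
o=get_obs(); print(o["grip_width"],o["ft_force"])
plan([.5229,-.235,.125],-88.1,n=5)
E
```

```text
0.01966818043223478 [ 0.31212765  0.11598049 -1.45879115]
from [ 0.5804 -0.31    0.136 ] yaw -105.7 -> [ 0.5229 -0.235   0.125 ] yaw -88.1 rows 5
[[0.23, -1.51, -1.13, -0.59, -0.01, 0.01], [0.23, -1.44, -1.22, -0.59, -0.01, 0.01], [0.23, -1.36, -1.31, -0.59, -0.01, 0.01], [0.23, -1.28, -1.39, -0.59, -0.01, 0.01], [0.22, -1.19, -1.47, -0.59, -0.01, 0.01]]
```

>>> {"op": "send_rows", "data": {
  "steps": [
    [[0,-1.5,-1.1,-0.6,0,0],[0,-1.4,-1.2,-0.6,0,0],[0.2,-1.4,-1.3,-0.6,0,0],[0.2,-1.3,-1.4,-0.6,0,0],[0.2,-1.2,-1.2,-0.5,0,0],[0,0,0,0,0,0]]
  ]
}}

```text
time: 12.58
position: [0.5238, -0.2399, 0.1368]
tool_rot: [0.489, 0.508, -0.489, 0.514]
ft_force: [-0.4, 0.7, -1.3]
grip_width: 0.0196
```

```bash
python3 - <<'E'
from h import *
o=get_obs(); print(o["position"],zyaw(o),o["ft_force"],o["grip_width"]); print(R.from_quat(o["tool_rot"]).as_matrix().round(3))
p,d=camera("wrist"); cv2.imwrite("pics/w14.png",p[:,:,::-1]); np.savez("w14.npz",p=p,d=d,position=o["position"],tool_rot=o["tool_rot"])
plan([.5229,-.235,.10],-88.1)
p,d=camera("scene"); cv2.imwrite("pics/s14.png",p[:,:,::-1])
E
```

```text
[ 0.52382605 -0.23991803  0.13680472] -87.52740530225337 [-0.44846326  0.66561062 -1.3453525 ] 0.01955386770106909
[[ 0.007  0.999  0.043]
 [-0.005  0.043 -0.999]
 [-1.     0.007  0.005]]
from [ 0.5258 -0.2417  0.1373] yaw -87.7 -> [ 0.5229 -0.235   0.1   ] yaw -88.1 rows 1
[[3.72, -0.3, -0.72, 0.07, 0.08, -0.09]]
```

View pics/w14.png

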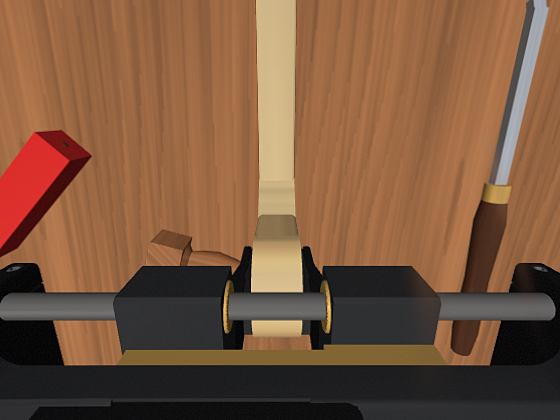

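View pics/s14.png

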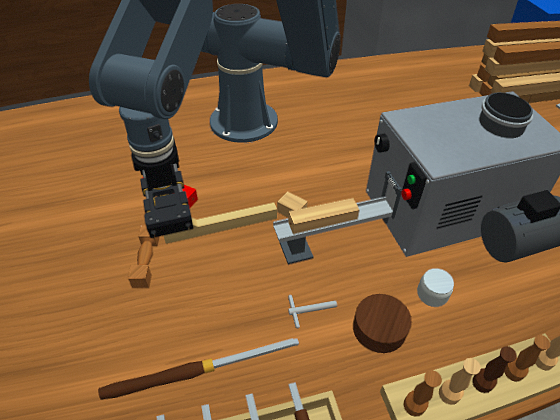

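>>> {"op": "send_rows", "data": {
  "steps": [
    [[2,-0.2,-0.4,0,0.05,-0.05],[1.8,-0.1,-0.3,0,0,0],[0,0,0,0,0,0],[0,0,0,0,0,0]]
  ]
}}

```text
time: 13.02
position: [0.5315, -0.2432, 0.1008]
tool_rot: [0.492, 0.501, -0.49, 0.516]
ft_force: [1.3, -0.5, -0.4]
grip_width: 0.0195
```

```bash
python3 - <<'E'
from h import *
o=get_obs(); print(o["time"],o["position"],zyaw(o)); print(R.from_quat(o["tool_rot"]).as_matrix().round(3))
p,d=camera("top"); np.savez("t15.npz",p=p,d=d)
cv2.imwrite("pics/t15.png",cv2.resize(p[180:240,190:350,::-1],None,fx=5,fy=5,interpolation=cv2.INTER_CUBIC))
p,d=camera("wrist"); P=cloud("wrist",d,o); np.savez("w15.npz",p=p,d=d,position=o["position"],tool_rot=o["tool_rot"])
print([(r,P[r,276].round(4).tolist()) for r in (5,40,80,120,160,175)])
for r in (5,60,120,170): print(r,p[r,250:305].mean(1).astype(int).tolist())
E
```

```text
13.0167 [ 0.53150905 -0.24320426  0.10084392] -88.02987189232637
[[ 0.018  0.999  0.034]
 [-0.013  0.035 -0.999]
 [-1.     0.017  0.013]]
[(5, [0.5252, -0.1087, 0.1175]), (40, [0.5257, -0.1238, 0.1179]), (80, [0.5264, -0.1421, 0.1181]), (120, [0.527, -0.1619, 0.1191]), (160, [0.5278, -0.1833, 0.118]), (175, [0.5281, -0.1917, 0.1187])]
5 [108, 104, 104, 108, 114, 88, 183, 173, 175, 175, 175, 175, 175, 173, 175, 175, 175, 174, 175, 173, 174, 174, 175, 174, 174, 174, 174, 173, 173, 172, 173, 172, 172, 172, 172, 171, 171, 170, 170, 170, 171, 170, 169, 173, 162, 149, 85, 101, 103, 103, 104, 103, 106, 107, 104]
60 [106, 101, 108, 115, 115, 117, 83, 178, 175, 178, 178, 177, 177, 178, 175, 175, 175, 177, 176, 177, 177, 176, 177, 177, 177, 177, 177, 176, 176, 176, 177, 176, 177, 175, 175, 174, 173, 174, 172, 172, 172, 171, 172, 171, 155, 112, 101, 101, 102, 106, 106, 105, 100, 102, 103]
120 [101, 102, 108, 113, 114, 117, 112, 104, 160, 176, 178, 179, 177, 178, 177, 176, 178, 177, 180, 178, 178, 180, 179, 180, 180, 182, 179, 178, 180, 178, 178, 178, 178, 177, 177, 176, 176, 175, 175, 174, 172, 172, 175, 156, 126, 105, 110, 112, 114, 112, 108, 107, 109, 110, 112]
170 [96, 102, 110, 112, 116, 113, 111, 109, 102, 161, 176, 179, 179, 179, 177, 178, 177, 177, 178, 178, 180, 180, 180, 180, 181, 182, 181, 180, 180, 180, 180, 178, 179, 179, 176, 178, 176, 176, 177, 175, 173, 178, 163, 152, 84, 108, 111, 109, 110, 109, 109, 110, 111, 111, 111]
```

View pics/t15.png

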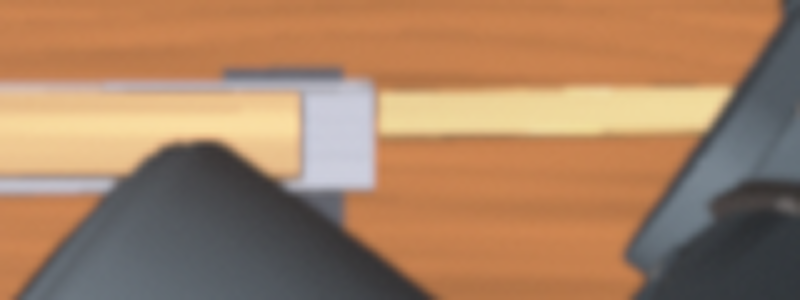

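The stick (top crop, mid row 112) sits about 6 mm too far in +x compared with the trough (mid row 134), and its yaw is right. Correcting.

```bash
python3 - <<'E'
from h import *
plan([.5240,-.232,.093],-88.1,n=2)
E
```

```text
from [ 0.5314 -0.2432  0.1013] yaw -88.0 -> [ 0.524 -0.232  0.093] yaw -88.1 rows 2
[[0.4, -0.36, -0.58, 0.01, 0.06, -0.08], [0.41, -0.35, -0.57, 0.01, 0.06, -0.08]]
```

>>> {"op": "send_rows", "data": {
  "steps": [
    [[0.4,-0.4,-0.6,0,0.07,-0.09],[0.3,-0.4,-0.6,0,0.06,-0.08],[0,0,0,0,0,0]]
  ]
}}

```text
time: 13.37
position: [0.5243, -0.2326, 0.0956]
tool_rot: [0.492, 0.507, -0.492, 0.509]
ft_force: [0.6, 0.1, -1.2]
grip_width: 0.0196
```

```bash
cat > st.py <<'E'
from h import *
o=get_obs(); print(o["time"],o["position"].round(4),zyaw(o).round(2),o["ft_force"].round(1)); X=R.from_quat(o["tool_rot"]).as_matrix(); print(X.round(3)[:,0], X.round(3)[2])
p,d=camera("wrist"); g=p.astype(int)[...,2]  
# stick edges on rows: blue-ish vs bench: use brightness
b=p.mean(2)
for r in (5,120,170):
    k=np.where(b[r,240:312]>145)[0]+240; a,c=k.min()-.5,k.max()+.5
    q=onz("wrist",[((a+c)/2,r)],o["position"][2]+.0193,o)[0]; ax=.5091-.0335*(q[1]-.1789)
    print(r,a,c,q.round(4),"off axis +x mm",round((q[0]-ax)*1000,1))
cv2.imwrite("pics/st.png",p[:,:,::-1])
E
python3 st.py
```

```text
13.3667 [ 0.5243 -0.2326  0.0956] -88.1 [ 0.6  0.1 -1.2]
[ 0.002 -0.001 -1.   ] [-1.     0.002  0.001]
5 255.5 295.5 [ 0.5183 -0.0986  0.1149] off axis +x mm -0.1
120 257.5 293.5 [ 0.52   -0.1514  0.1149] off axis +x mm -0.2
170 258.5 293.5 [ 0.5212 -0.1783  0.1149] off axis +x mm 0.1
```

Aligned to 0.2 mm. Lowering behind the blank.

>>> {"op": "send_rows", "data": {
  "steps": [
    [[0.7,0,0,0,0,0],[0.5,0,0,0,0,0],[0.05,0,0,0,0,0]]
  ]
}}

```text
time: 13.67
position: [0.5258, -0.2336, 0.0835]
tool_rot: [0.492, 0.506, -0.491, 0.511]
ft_force: [-0.2, -0.4, -1.3]
grip_width: 0.0194
```

```bash
python3 st.py; python3 - <<'E'
from h import *
p,d=camera("top"); cv2.imwrite("pics/t16.png",cv2.resize(p[180:240,190:350,::-1],None,fx=5,fy=5,interpolation=cv2.INTER_CUBIC))
p,d=camera("scene"); cv2.imwrite("pics/s16.png",cv2.resize(p[180:290,150:410,::-1],None,fx=3,fy=3,interpolation=cv2.INTER_CUBIC))
E
```

```text
13.6667 [ 0.5258 -0.2336  0.0835] -88.08 [-0.2 -0.4 -1.3]
[ 0.006 -0.004 -1.   ] [-1.     0.006  0.005]
5 255.5 295.5 [ 0.5196 -0.0996  0.1028] off axis +x mm 1.2
120 257.5 293.5 [ 0.5214 -0.1524  0.1028] off axis +x mm 1.2
170 258.5 293.5 [ 0.5226 -0.1792  0.1028] off axis +x mm 1.5
```

View pics/t16.png

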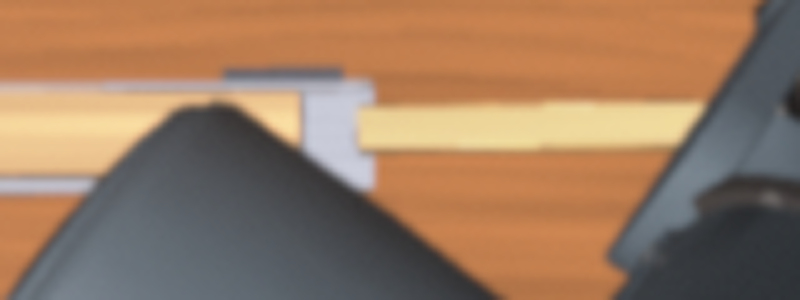

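View pics/s16.png

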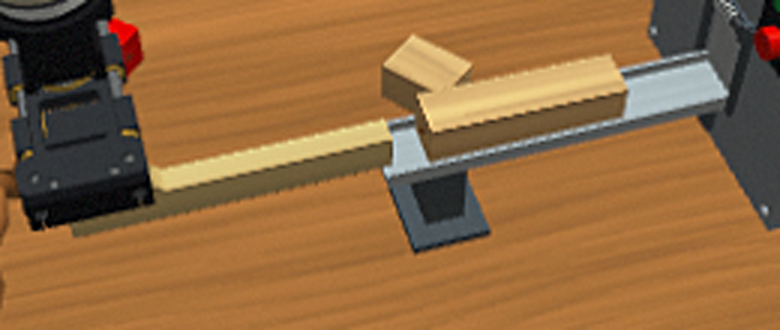

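The stick tip (358,128) is just over the trough's end, level, 1 mm off centre. Starting to push.

>>> {"op": "send_rows", "data": {
  "steps": [
    [[0.05,-0.15,-0.4,0,0.02,-0.03],[0,0,-0.5,0,0,0],[0,0,-0.5,0,0,0],[0,0,-0.4,0,0,0],[0,0,-0.3,0,0,0],[0,0,-0.3,0,0,0]]
  ]
}}

```text
time: 14.32
position: [0.5239, -0.2081, 0.084]
tool_rot: [0.492, 0.506, -0.492, 0.51]
ft_force: [-0.8, 0.0, -0.9]
grip_width: 0.0195
```

```bash
python3 st.py
```

```text
14.3167 [ 0.5239 -0.2081  0.084 ] -88.12 [-0.8  0.  -0.9]
[ 0.004 -0.003 -1.   ] [-1.     0.004  0.003]
5 255.5 295.5 [ 0.5179 -0.0741  0.1033] off axis +x mm 0.3
120 257.5 293.5 [ 0.5196 -0.1269  0.1033] off axis +x mm 0.2
170 258.5 293.5 [ 0.5207 -0.1537  0.1033] off axis +x mm 0.5
```

>>> {"op": "send_rows", "data": {
  "steps": [
    [[0.1,0,-0.3,0,0,0],[0.1,0,-0.3,0,0,0],[0.05,0,-0.3,0,0,0],[0,0,-0.3,0,0,0]]
  ]
}}

```text
time: 14.7
position: [0.5246, -0.196, 0.082]
tool_rot: [0.492, 0.505, -0.491, 0.511]
ft_force: [-0.0, -1.3, 0.5]
grip_width: 0.0193
```

>>> {"op": "send_rows", "data": {
  "steps": [
    [[0,0,-0.4,0,0,0],[0,0,-0.4,0,0,0],[0,0,-0.4,0,0,0],[0,0,-0.4,0,0,0]]
  ]
}}

```text
time: 15.03
position: [0.5244, -0.1791, 0.082]
tool_rot: [0.492, 0.505, -0.492, 0.511]
ft_force: [0.6, -0.9, -0.2]
grip_width: 0.0196
```

```bash
python3 st.py
```

```text
15.0333 [ 0.5244 -0.1791  0.082 ] -88.13 [ 0.6 -0.9 -0.2]
[ 0.007 -0.006 -1.   ] [-1.     0.007  0.007]
5 255.5 295.5 [ 0.5183 -0.0452  0.1013] off axis +x mm 1.7
120 257.5 293.5 [ 0.52   -0.0979  0.1013] off axis +x mm 1.6
170 258.5 293.5 [ 0.5211 -0.1247  0.1013] off axis +x mm 1.9
```

View pics/st.png

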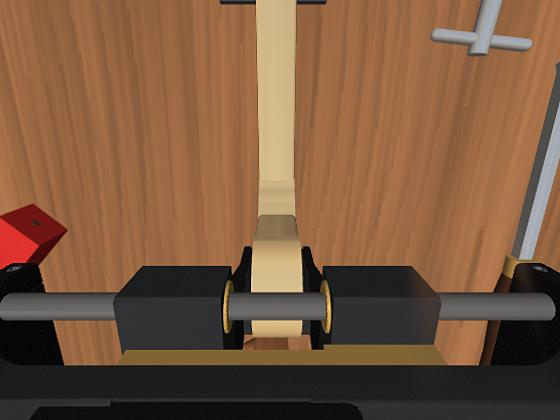

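>>> {"op": "send_rows", "data": {
  "steps": [
    [[0,-0.1,-0.5,0,0.03,-0.03],[0,-0.05,-0.5,0,0.03,-0.03],[0,-0.03,-0.5,0,0,0],[0,-0.02,-0.5,0,0,0],[0,-0.02,-0.5,0,0,0],[0,-0.02,-0.5,0,0,0],[0,-0.02,-0.5,0,0,0],[0,-0.02,-0.5,0,0,0]]
  ]
}}

```text
time: 15.75
position: [0.5193, -0.1342, 0.0817]
tool_rot: [0.492, 0.509, -0.492, 0.508]
ft_force: [0.1, -0.3, -0.6]
grip_width: 0.0197
```

```bash
python3 st.py; python3 - <<'E'
from h import *
p,d=camera("scene"); cv2.imwrite("pics/s17.png",cv2.resize(p[130:290,200:460,::-1],None,fx=3,fy=3,interpolation=cv2.INTER_CUBIC))
E
```

```text
15.75 [ 0.5193 -0.1342  0.0817] -88.1 [ 0.1 -0.3 -0.6]
[-0.001  0.001 -1.   ] [-1.    -0.001 -0.001]
5 240.5 311.5 [ 5.136e-01 -2.000e-04  1.010e-01] off axis +x mm -1.5
120 257.5 293.5 [ 0.5151 -0.0532  0.101 ] off axis +x mm -1.8
170 258.5 293.5 [ 0.5162 -0.08    0.101 ] off axis +x mm -1.6
```

View pics/s17.png

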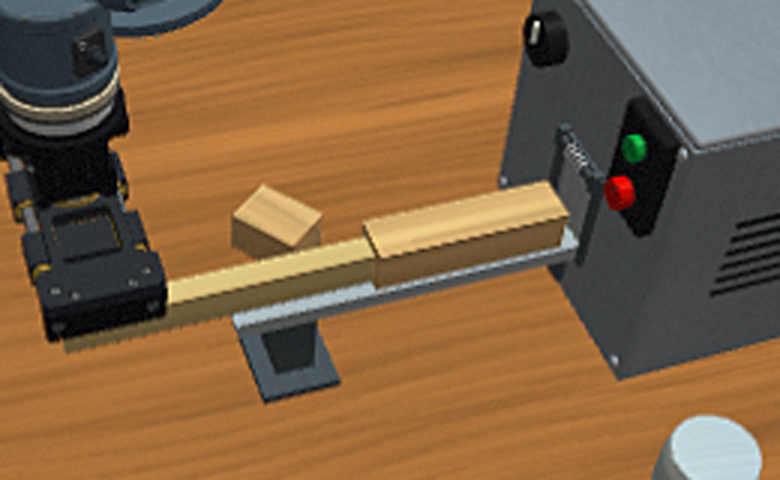

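Stick tip against the blank's rear at (370,240) and the blank's front at the flap (565,215). Continuing through the flap.

>>> {"op": "send_rows", "data": {
  "steps": [
    [[0,0.15,-0.5,0,0,0],[0,0.05,-0.5,0,0,0],[0,0,-0.5,0,0,0],[0,0,-0.5,0,0,0],[0,0,-0.5,0,0,0],[0,0,-0.5,0,0,0],[0,0,-0.5,0,0,0],[0,0,-0.5,0,0,0]]
  ]
}}

```text
time: 16.52
position: [0.5236, -0.0969, 0.0838]
tool_rot: [0.49, 0.505, -0.492, 0.513]
ft_force: [0.2, -6.8, 1.7]
grip_width: 0.02
```

```bash
python3 st.py
```

```text
16.5167 [ 0.5236 -0.0969  0.0838] -87.87 [ 0.2 -6.8  1.7]
[ 0.006 -0.009 -1.   ] [-1.     0.006  0.01 ]
5 239.5 311.5 [0.5169 0.037  0.1031] off axis +x mm 3.1
120 239.5 311.5 [ 0.5189 -0.0156  0.1031] off axis +x mm 3.3
170 258.5 292.5 [ 0.5199 -0.0423  0.1031] off axis +x mm 3.4
```

>>> {"op": "send_rows", "data": {
  "steps": [
    [[0.05,-0.15,-0.5,0.03,0.05,-0.04],[0.05,-0.1,-0.5,0,0.04,0],[0,-0.03,-0.5,0,0,0],[0,-0.03,-0.5,0,0,0],[0,-0.02,-0.5,0,0,0],[0,-0.02,-0.5,0,0,0],[0,-0.02,-0.5,0,0,0],[0,-0.02,-0.5,0,0,0]]
  ]
}}

```text
time: 17.23
position: [0.5196, -0.0558, 0.0829]
tool_rot: [0.492, 0.506, -0.491, 0.511]
ft_force: [0.1, -2.9, -1.1]
grip_width: 0.02
```

```bash
python3 st.py;  python3 - <<'E'
from h import *
p,d=camera("scene"); cv2.imwrite("pics/s18.png",cv2.resize(p[130:290,200:460,::-1],None,fx=3,fy=3,interpolation=cv2.INTER_CUBIC))
E
```

```text
17.2333 [ 0.5196 -0.0558  0.0829] -88.08 [ 0.1 -2.9 -1.1]
[ 0.005 -0.004 -1.   ] [-1.     0.005  0.004]
5 239.5 311.5 [0.5134 0.0782 0.1022] off axis +x mm 0.9
120 239.5 311.5 [0.5152 0.0254 0.1022] off axis +x mm 0.9
170 241.5 311.5 [ 0.5166 -0.0014  0.1022] off axis +x mm 1.5
```

View pics/s18.png

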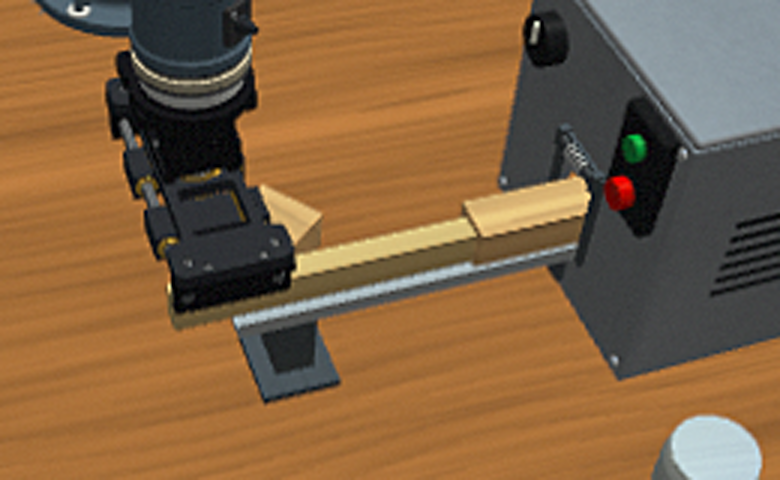

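>>> {"op": "send_rows", "data": {
  "steps": [
    [[0.03,-0.05,-0.5,0,0.03,-0.03],[0.02,-0.03,-0.5,0,0,0],[0,-0.03,-0.5,0,0,0],[0,-0.03,-0.5,0,0,0],[0,-0.02,-0.5,0,0,0],[0,-0.02,-0.5,0,0,0],[0,-0.02,-0.5,0,0,0],[0,-0.02,-0.5,0,0,0]]
  ]
}}

```text
time: 18.0
position: [0.5148, -0.0111, 0.0821]
tool_rot: [0.492, 0.509, -0.491, 0.508]
ft_force: [-0.1, -2.9, -0.3]
grip_width: 0.0196
```

>>> {"op": "send_rows", "data": {
  "steps": [
    [[0,-0.02,-0.5,0,0.02,-0.02],[0,-0.02,-0.5,0,0,0],[0,-0.02,-0.5,0,0,0],[0,-0.02,-0.5,0,0,0],[0,-0.02,-0.5,0,0,0],[0,-0.02,-0.5,0,0,0]]
  ]
}}

```text
time: 18.5
position: [0.513, 0.0221, 0.082]
tool_rot: [0.492, 0.509, -0.491, 0.507]
ft_force: [1.2, -3.3, -1.8]
grip_width: 0.0199
```

```bash
python3 - <<'E'
from h import *
o=get_obs(); print(o["time"],o["position"].round(4),zyaw(o).round(2),o["ft_force"].round(1), R.from_quat(o["tool_rot"]).as_matrix()[:,0].round(3))
q=o["position"]; print("x off mm",(q[0]-(.5105-.0335*(q[1]-.1789)))*1000)
E
```

```text
18.5 [0.513  0.0221 0.082 ] -88.15 [ 1.2 -3.3 -1.8] [-0.001  0.003 -1.   ]
x off mm -2.8015888419377077
```

>>> {"op": "send_rows", "data": {
  "steps": [
    [[0,0.1,-0.5,0,0,0],[0,0.1,-0.5,0,0,0],[0,0,-0.5,0,0,0],[0,0,-0.5,0,0,0],[0,0,-0.5,0,0,0],[0,0,-0.5,0,0,0]]
  ]
}}

```text
time: 19.0
position: [0.5123, 0.0558, 0.0818]
tool_rot: [0.491, 0.51, -0.492, 0.506]
ft_force: [-0.1, -3.6, -1.1]
grip_width: 0.0197
```

>>> {"op": "send_rows", "data": {
  "steps": [
    [[0,0,-0.4,0,0,0],[0,0,-0.4,0,0,0],[0,0,-0.3,0,0,0],[0,0,-0.3,0,0,0]]
  ]
}}

```text
time: 19.33
position: [0.5117, 0.0718, 0.0819]
tool_rot: [0.491, 0.51, -0.492, 0.506]
ft_force: [0.6, -3.2, -1.7]
grip_width: 0.0196
```

```bash
python3 - <<'E'
from h import *
o=get_obs(); print(o["time"],o["position"].round(4),zyaw(o).round(2),o["ft_force"].round(1), R.from_quat(o["tool_rot"]).as_matrix()[:,0].round(3))
q=o["position"]; print("x off mm",(q[0]-(.5105-.0335*(q[1]-.1789)))*1000)
p,d=camera("scene"); cv2.imwrite("pics/s19.png",cv2.resize(p[80:290,220:480,::-1],None,fx=2.8,fy=2.8,interpolation=cv2.INTER_CUBIC))
p,d=camera("wrist"); cv2.imwrite("pics/w19.png",p[:,:,::-1])
E
```

```text
19.3333 [0.5117 0.0718 0.0819] -88.07 [ 0.6 -3.2 -1.7] [-0.005  0.003 -1.   ]
x off mm -2.405777281882737
```

View pics/s19.png

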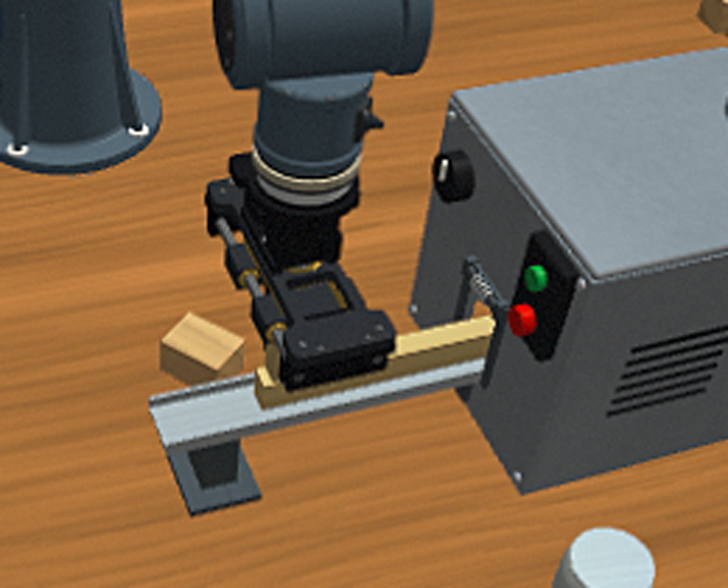

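View pics/w19.png

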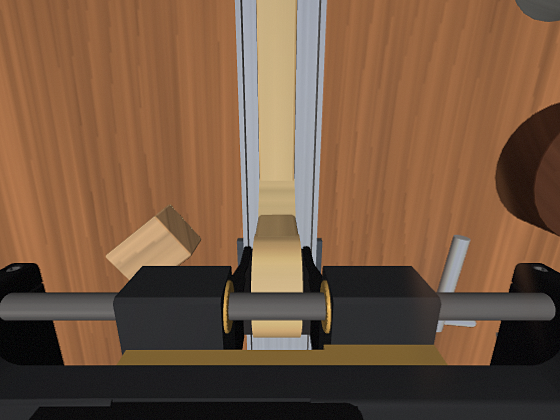

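The stick rides in the trough (mid 276, walls 238-325) and the flap is open over it. Front of the blank is at about 195 mm, so feeling slowly now.

>>> {"op": "send_rows", "data": {
  "steps": [
    [[0,0.05,-0.15,0,0,0],[0,0.03,-0.1,0,0,0],[0,0,-0.1,0,0,0],[0,0,-0.1,0,0,0]]
  ]
}}

```text
time: 19.77
position: [0.5117, 0.0765, 0.082]
tool_rot: [0.491, 0.511, -0.492, 0.506]
ft_force: [0.2, -3.3, -0.6]
grip_width: 0.0195
```

>>> {"op": "send_rows", "data": {
  "steps": [
    [[0,0,-0.1,0,0,0],[0,0,-0.1,0,0,0],[0,0,-0.1,0,0,0],[0,0,-0.1,0,0,0]]
  ]
}}

```text
time: 20.1
position: [0.5114, 0.0803, 0.082]
tool_rot: [0.491, 0.511, -0.492, 0.506]
ft_force: [0.3, -1.9, -1.2]
grip_width: 0.0194
```

>>> {"op": "send_rows", "data": {
  "steps": [
    [[0,0,-0.1,0,0,0],[0,0,-0.1,0,0,0],[0,0,-0.1,0,0,0],[0,0,-0.1,0,0,0],[0,0,-0.1,0,0,0],[0,0,-0.1,0,0,0]]
  ]
}}

```text
time: 20.6
position: [0.511, 0.087, 0.082]
tool_rot: [0.491, 0.511, -0.492, 0.506]
ft_force: [-0.2, -2.4, -0.2]
grip_width: 0.0199
```

>>> {"op": "send_rows", "data": {
  "steps": [
    [[0,0,-0.1,0,0,0],[0,0,-0.1,0,0,0],[0,0,-0.1,0,0,0],[0,0,-0.1,0,0,0],[0,0,-0.1,0,0,0],[0,0,-0.1,0,0,0]]
  ]
}}

```text
time: 21.1
position: [0.5107, 0.0938, 0.082]
tool_rot: [0.491, 0.511, -0.492, 0.506]
ft_force: [1.2, -2.0, -1.2]
grip_width: 0.0199
```

>>> {"op": "send_rows", "data": {
  "steps": [
    [[0,0,-0.1,0,0,0],[0,0,-0.1,0,0,0],[0,0,-0.1,0,0,0],[0,0,-0.1,0,0,0]]
  ]
}}

```text
time: 21.43
position: [0.51, 0.0987, 0.0812]
tool_rot: [0.49, 0.511, -0.493, 0.505]
ft_force: [1.1, -2.7, -3.1]
grip_width: 0.0197
```

>>> {"op": "send_rows", "data": {
  "steps": [
    [[0,0,-0.1,0,0,0],[0,0,-0.1,0,0,0],[0,0,-0.1,0,0,0],[0,0,-0.1,0,0,0]]
  ]
}}

```text
time: 21.77
position: [0.5096, 0.1032, 0.081]
tool_rot: [0.49, 0.512, -0.493, 0.505]
ft_force: [0.1, -1.9, -1.4]
grip_width: 0.0198
```

>>> {"op": "send_rows", "data": {
  "steps": [
    [[0,0,-0.1,0,0,0],[0,0,-0.1,0,0,0],[0,0,-0.1,0,0,0],[0,0,-0.1,0,0,0]]
  ]
}}

```text
time: 22.1
position: [0.5105, 0.1045, 0.0818]
tool_rot: [0.488, 0.511, -0.493, 0.508]
ft_force: [0.5, -7.0, -0.2]
grip_width: 0.0199
```

>>> {"op": "send_rows", "data": {
  "steps": [
    [[0,0,-0.1,0,0,0],[0,0,-0.1,0,0,0]]
  ]
}}

```text
time: 22.27
position: [0.5108, 0.1044, 0.0825]
tool_rot: [0.487, 0.51, -0.493, 0.509]
ft_force: [0.3, -7.1, 0.1]
grip_width: 0.0195
```

```bash
python3 - <<'E'
from h import *
o=get_obs(); print(o["time"],o["position"].round(4),zyaw(o).round(2),o["ft_force"].round(1), R.from_quat(o["tool_rot"]).as_matrix().round(3))
plan(o["position"],-88.1)
E
```

```text
22.2667 [0.5108 0.1044 0.0825] -87.8 [ 0.3 -7.1  0.1] [[-0.007  0.999  0.038]
 [-0.005  0.038 -0.999]
 [-1.    -0.007  0.005]]
from [0.5108 0.1044 0.0825] yaw -87.8 -> [0.5108 0.1044 0.0825] yaw -88.1 rows 1
[[0.0, 0.0, 0.0, 0.05, 0.05, 0.07]]
```

Stop met: the advance has ended at y=0.1045 with the force at 7 N. Pressing up to about 10 N.

>>> {"op": "send_rows", "data": {
  "steps": [
    [[0.05,0,-0.13,0,0.05,0.05],[0.03,0,-0.15,0,0,0]]
  ]
}}

```text
time: 22.43
position: [0.5113, 0.1045, 0.0822]
tool_rot: [0.488, 0.509, -0.491, 0.511]
ft_force: [1.1, -10.0, 1.4]
grip_width: 0.0196
```

>>> {"op": "send_rows", "data": {
  "steps": [
    [[0.02,0,-0.16,0,0.03,0],[0.02,0,-0.16,0,0,0]]
  ]
}}

```text
time: 22.6
position: [0.5119, 0.1044, 0.0825]
tool_rot: [0.487, 0.509, -0.491, 0.512]
ft_force: [0.8, -7.9, 1.0]
grip_width: 0.0198
```

>>> {"op": "send_rows", "data": {
  "steps": [
    [[0.03,-0.03,-0.19,0,0.03,0],[0.03,-0.03,-0.19,0,0.03,0],[0.03,-0.03,-0.19,0,0.03,0]]
  ]
}}

```text
time: 22.85
position: [0.5125, 0.1045, 0.0828]
tool_rot: [0.487, 0.51, -0.489, 0.514]
ft_force: [0.4, -8.8, -1.3]
grip_width: 0.0197
```

>>> {"op": "send_rows", "data": {
  "steps": [
    [[0.03,-0.03,-0.19,0,0.03,0],[0.03,-0.03,-0.19,0,0.03,0],[0.03,-0.03,-0.19,0,0.03,0]]
  ]
}}

```text
time: 23.1
position: [0.5131, 0.1045, 0.0827]
tool_rot: [0.487, 0.51, -0.488, 0.515]
ft_force: [0.3, -9.3, -1.6]
grip_width: 0.0198
```

```bash
python3 - <<'E'
from h import *
o=get_obs(); print(o["ft_force"].round(1), R.from_quat(o["tool_rot"]).as_matrix().round(3))
plan([.5128,.1045,.0818],-88.1)
E
```

```text
[ 0.3 -9.3 -1.6] [[ 0.004  0.999  0.05 ]
 [-0.006  0.05  -0.999]
 [-1.     0.004  0.006]]
from [0.5131 0.1045 0.0827] yaw -87.1 -> [0.5128 0.1045 0.0818] yaw -88.1 rows 1
[[0.09, -0.03, 0.0, 0.16, 0.06, -0.04]]
```

>>> {"op": "send_rows", "data": {
  "steps": [
    [[0.05,-0.05,-0.23,0.02,0,0],[0.05,-0.05,-0.24,0.02,0,0],[0.03,-0.03,-0.24,0,0,0]]
  ]
}}

```text
time: 23.35
position: [0.5136, 0.1043, 0.0832]
tool_rot: [0.485, 0.506, -0.49, 0.518]
ft_force: [0.0, -12.7, 4.1]
grip_width: 0.0199
```

>>> {"op": "send_rows", "data": {
  "steps": [
    [[0.03,-0.03,-0.21,0.05,0.05,-0.03],[0.03,-0.03,-0.21,0.05,0.03,-0.03],[0.03,-0.03,-0.21,0.02,0.03,0],[0.03,-0.03,-0.21,0.02,0.03,0]]
  ]
}}

```text
time: 23.68
position: [0.512, 0.1044, 0.0836]
tool_rot: [0.485, 0.507, -0.494, 0.514]
ft_force: [0.1, -10.6, 0.3]
grip_width: 0.02
```

Held at 10-12 N for about a second with no creep. Drawing the stick out.

>>> {"op": "send_rows", "data": {
  "steps": [
    [[0,0,0.3,0.05,0,0],[0,0,0.7,0,0,0],[0,0,1,0,0,0],[0,0,1.2,0,0,0],[0,0,1.2,0,0,0]]
  ]
}}

```text
time: 24.1
position: [0.5103, 0.0619, 0.0829]
tool_rot: [0.485, 0.509, -0.494, 0.511]
ft_force: [0.2, -0.5, -4.0]
grip_width: 0.0198
```

```bash
python3 - <<'E'
from h import *
o=get_obs(); print(o["ft_force"].round(1), R.from_quat(o["tool_rot"]).as_matrix().round(3))
plan([.5153,-.03,.0825],-88.1,n=8)
E
```

```text
[ 0.2 -0.5 -4. ] [[-0.007  0.999  0.041]
 [-0.012  0.041 -0.999]
 [-1.    -0.007  0.012]]
from [0.5103 0.0619 0.0829] yaw -87.7 -> [ 0.5153 -0.03    0.0825] yaw -88.1 rows 8
[[0.02, 0.02, 1.15, 0.01, 0.01, 0.01], [0.02, 0.02, 1.15, 0.01, 0.01, 0.01], [0.01, 0.02, 1.15, 0.01, 0.01, 0.01], [0.01, 0.02, 1.15, 0.01, 0.01, 0.01], [0.01, 0.02, 1.15, 0.01, 0.01, 0.01], [0.01, 0.02, 1.15, 0.01, 0.01, 0.01], [0.01, 0.02, 1.15, 0.01, 0.01, 0.01], [0.01, 0.02, 1.15, 0.01, 0.01, 0.01]]
```

>>> {"op": "send_rows", "data": {
  "steps": [
    [[0,0.05,1.2,0.02,0.03,0.03],[0,0.03,1.2,0,0,0],[0,0.03,1.2,0,0,0],[0,0.02,1.2,0,0,0],[0,0.02,1.2,0,0,0],[0,0.02,1.2,0,0,0],[0,0,1.2,0,0,0],[0,0,1.2,0,0,0]]
  ]
}}

```text
time: 24.77
position: [0.5176, -0.0477, 0.0863]
tool_rot: [0.489, 0.506, -0.494, 0.511]
ft_force: [0.4, -0.4, -1.0]
grip_width: 0.0197
```

```bash
python3 st.py; python3 - <<'E'
from h import *
p,d=camera("scene"); cv2.imwrite("pics/s20.png",cv2.resize(p[80:290,220:480,::-1],None,fx=2.8,fy=2.8,interpolation=cv2.INTER_CUBIC))
E
```

```text
24.7667 [ 0.5176 -0.0477  0.0863] -88.05 [ 0.4 -0.4 -1. ]
[ 0.002 -0.01  -1.   ] [-1.     0.001  0.01 ]
5 239.5 311.5 [0.5114 0.0861 0.1056] off axis +x mm -0.8
120 239.5 310.5 [0.513  0.0336 0.1056] off axis +x mm -1.0
170 239.5 311.5 [0.5141 0.0068 0.1056] off axis +x mm -0.7
```

View pics/s20.png

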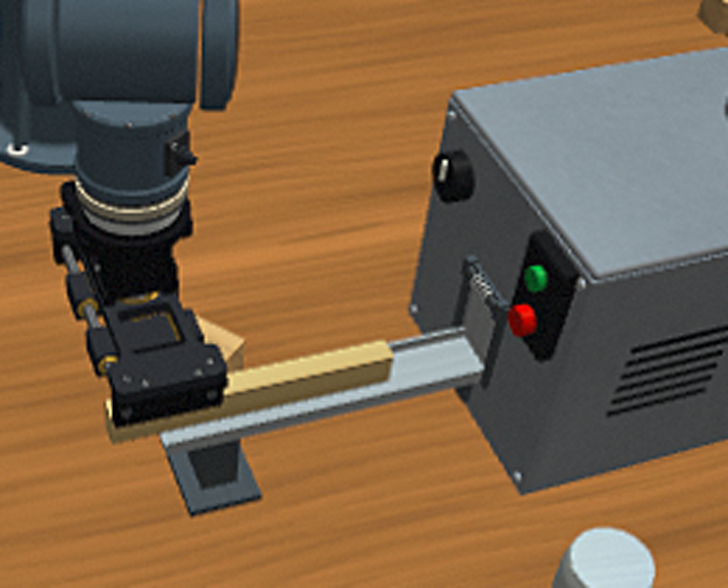

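The flap is shut (485,335) and the stick tip is out at (390,360). Lifting and returning the stick to where it lay.

>>> {"op": "send_rows", "data": {
  "steps": [
    [[-2,0,1,0,0.03,0],[-2,0,2,0,0,0],[-1.5,0,2.5,0,0,0],[0,0,2.5,0,0,0]]
  ]
}}

```text
time: 25.2
position: [0.5174, -0.1265, 0.1429]
tool_rot: [0.49, 0.509, -0.493, 0.508]
ft_force: [1.0, -0.8, -1.6]
grip_width: 0.0195
```

```bash
python3 - <<'E'
from h import *
plan([.591,-.314,.12],-105.7,n=8)
E
```

```text
from [ 0.5174 -0.1265  0.1429] yaw -88.0 -> [ 0.591 -0.314  0.12 ] yaw -105.7 rows 8
[[0.29, 0.84, 2.37, 0.37, 0.0, 0.0], [0.29, 0.93, 2.34, 0.37, 0.0, 0.0], [0.29, 1.02, 2.3, 0.37, 0.0, 0.0], [0.29, 1.11, 2.26, 0.37, 0.0, 0.0], [0.29, 1.19, 2.22, 0.37, 0.0, 0.0], [0.29, 1.28, 2.17, 0.37, 0.0, 0.0], [0.29, 1.36, 2.12, 0.37, 0.0, 0.0], [0.29, 1.44, 2.06, 0.37, 0.0, 0.0]]
```

>>> {"op": "send_rows", "data": {
  "steps": [
    [[0,0.8,2.2,0.35,0,0],[0,0.9,2.2,0.35,0,0],[0.2,1,2.1,0.35,0,0],[0.2,1.1,2.1,0.35,0,0],[0.2,1.2,2,0.35,0,0],[0.2,1.2,1.8,0.35,0,0],[0.2,1.2,1.6,0.35,0,0],[0,0,0,0,0,0]]
  ]
}}

```text
time: 25.87
position: [0.5821, -0.2836, 0.1365]
tool_rot: [0.557, 0.435, -0.556, 0.438]
ft_force: [-0.3, 0.1, -1.1]
grip_width: 0.0195
```

```bash
python3 - <<'E'
from h import *
o=get_obs();print(R.from_quat(o["tool_rot"]).as_matrix().round(3))
plan([.591,-.314,.06],-105.7)
E
```

```text
[[ 0.003  0.971 -0.238]
 [-0.003 -0.238 -0.971]
 [-1.     0.004  0.002]]
from [ 0.5821 -0.2836  0.1365] yaw -103.8 -> [ 0.591 -0.314  0.06 ] yaw -105.7 rows 3
[[2.55, 0.52, 0.91, 0.11, 0.01, -0.01], [2.55, 0.53, 0.91, 0.11, 0.01, -0.01], [2.55, 0.55, 0.9, 0.11, 0.01, -0.01]]
```

>>> {"op": "send_rows", "data": {
  "steps": [
    [[1.5,0.4,0.9,0.1,0,0],[2,0.4,0.8,0.1,0,0],[2,0.2,0.7,0.1,0,0],[1,0,0,0,0,0],[0,0,0,0,0,0]]
  ]
}}

```text
time: 26.28
position: [0.5862, -0.3094, 0.0708]
tool_rot: [0.565, 0.426, -0.562, 0.429]
ft_force: [-0.6, 0.4, -0.4]
grip_width: 0.0199
```

```bash
python3 - <<'E'
from h import *
o=get_obs();print(R.from_quat(o["tool_rot"]).as_matrix().round(3))
plan([.591,-.314,.02],-105.7)
p,d=camera("wrist"); P=cloud("wrist",d,o); cv2.imwrite("pics/w21.png",p[:,:,::-1])
print([(r,P[r,276].round(4).tolist()) for r in (5,40,80,120,160,175)])
E
```

```text
[[ 0.005  0.963 -0.27 ]
 [-0.001 -0.27  -0.963]
 [-1.     0.005 -0.001]]
from [ 0.5862 -0.3094  0.0708] yaw -105.6 -> [ 0.591 -0.314  0.02 ] yaw -105.7 rows 2
[[2.54, 0.28, 0.16, 0.0, -0.0, -0.03], [2.54, 0.29, 0.16, 0.0, -0.0, -0.03]]
[(5, [0.6208, -0.1798, 0.0888]), (40, [0.6166, -0.1947, 0.091]), (80, [0.6117, -0.212, 0.0888]), (120, [0.6064, -0.2312, 0.0888]), (160, [0.6006, -0.2516, 0.0899]), (175, [0.5983, -0.2599, 0.0892])]
```

View pics/w21.png

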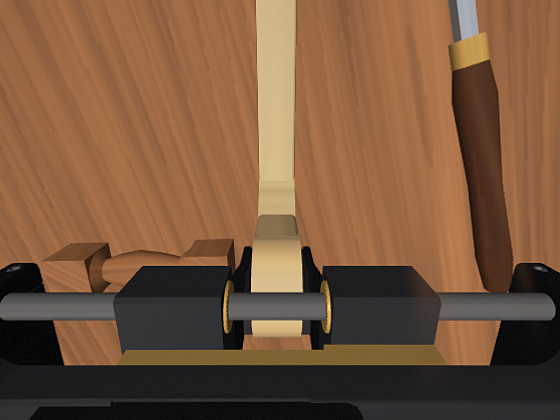

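>>> {"op": "send_rows", "data": {
  "steps": [
    [[2,0.3,0.2,0,0,0],[2,0.2,0.1,0,0,0],[0.6,0,0,0,0,0],[0,0,0,0,0,0]]
  ]
}}

```text
time: 26.67
position: [0.5932, -0.3123, 0.0296]
tool_rot: [0.565, 0.425, -0.56, 0.432]
ft_force: [0.1, 0.5, -0.5]
grip_width: 0.0198
```

```bash
python3 - <<'E'
from h import *
o=get_obs();print(R.from_quat(o["tool_rot"]).as_matrix().round(3))
plan([.591,-.314,.011],-105.7)
E
```

```text
[[ 0.011  0.964 -0.266]
 [-0.004 -0.266 -0.964]
 [-1.     0.012  0.001]]
from [ 0.5932 -0.3123  0.0296] yaw -105.4 -> [ 0.591 -0.314  0.011] yaw -105.7 rows 1
[[1.86, -0.19, 0.22, 0.04, 0.01, -0.11]]
```

>>> {"op": "send_rows", "data": {
  "steps": [
    [[0.8,-0.1,0.1,0,0,0],[0.6,0,0,0,0,0],[0.3,0,0,0,0,0]]
  ]
}}

```text
time: 26.92
position: [0.594, -0.313, 0.0156]
tool_rot: [0.565, 0.424, -0.559, 0.434]
ft_force: [-0.4, -0.1, -1.4]
grip_width: 0.0198
```

>>> {"op": "send_rows", "data": {
  "steps": [
    [[0.1,0,0,0,0,0],[0.1,0,0,0,0,0]]
  ]
}}

```text
time: 27.08
position: [0.5942, -0.3129, 0.0141]
tool_rot: [0.565, 0.423, -0.559, 0.434]
ft_force: [0.3, 0.4, -1.6]
grip_width: 0.0193
```

>>> {"op": "send_rows", "data": {
  "steps": [
    [[0.15,0,0,0,0,-0.05],[0.15,0,0,0,0,-0.05],[0.1,0,0,0,0,0]]
  ]
}}

```text
time: 27.33
position: [0.5949, -0.3134, 0.0108]
tool_rot: [0.563, 0.426, -0.562, 0.432]
ft_force: [-0.1, 0.2, -1.4]
grip_width: 0.0199
```

>>> {"op": "send_rows", "data": {
  "steps": [
    [[0.1,0,0,0,0,0],[0.1,0,0,0,0,0]]
  ]
}}

```text
time: 27.5
position: [0.5949, -0.3135, 0.0106]
tool_rot: [0.563, 0.426, -0.562, 0.431]
ft_force: [-1.7, 0.4, 6.3]
grip_width: 0.0197
```

Contact with the bench (fz +6). Releasing.

>>> {"op": "send_rows", "data": {
  "steps": [
    [[0,0,0,0,0,0],[0,0,0,0,0,0],[0,0,0,0,0,0],[0,0,0,0,0,0],[0,0,0,0,0,0]]
  ],
  "gripper": 0.5
}}

```text
time: 27.92
position: [0.5961, -0.3142, 0.0117]
tool_rot: [0.563, 0.425, -0.561, 0.432]
ft_force: [0.3, -0.8, 0.1]
grip_width: 0.0409
```

>>> {"op": "send_rows", "data": {
  "steps": [
    [[-1,0,0,0,0,0],[-1,0,0,0,0,0]]
  ]
}}

```text
time: 28.08
position: [0.5943, -0.313, 0.0303]
tool_rot: [0.563, 0.427, -0.562, 0.431]
ft_force: [0.2, 0.7, 0.2]
grip_width: 0.0427
```

```bash
python3 - <<'E'
from h import *
o=get_obs();print(o["position"],o["grip_width"],o["ft_force"]); print(R.from_quat(o["tool_rot"]).as_matrix().round(3))
p,d=camera("wrist"); P=cloud("wrist",d,o); cv2.imwrite("pics/w22.png",p[:,:,::-1])
E
```

```text
[ 0.59434806 -0.31303279  0.03027216] 0.04265840167975921 [0.20971739 0.67163114 0.16190294]
[[ 0.005  0.964 -0.265]
 [-0.003 -0.265 -0.964]
 [-1.     0.005  0.002]]
```

View pics/w22.png

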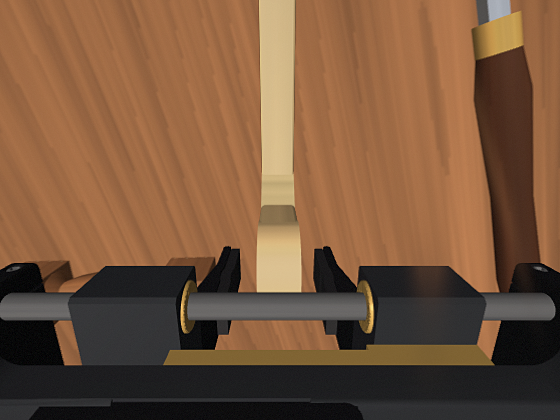

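The stick stands free between the open fingers (258-300, fingers at 238 and 316). Rising clear and checking.

>>> {"op": "send_rows", "data": {
  "steps": [
    [[-2,0,0,0,0,0],[-3,0,0,0,0,0],[-3.5,0,0,0,0,0],[-3.5,0,0,0,0,0],[-3,0,2,0,0,0],[0,0,3,0,0,0],[0,0,3,0,0,0]]
  ]
}}

```text
time: 28.72
position: [0.5751, -0.3851, 0.1954]
tool_rot: [0.562, 0.428, -0.559, 0.435]
ft_force: [0.3, 0.4, -0.9]
grip_width: 0.0433
```

>>> {"op": "send_rows", "data": {
  "steps": [
    [[0,-2,3,0,0,0],[0,-3,3,0,0,0],[0,-3,2,0,0,0],[0,0,0,0,0,0],[0,0,0,0,0,0]]
  ]
}}

```text
time: 29.13
position: [0.4748, -0.4536, 0.2028]
tool_rot: [0.562, 0.42, -0.56, 0.441]
ft_force: [0.3, -0.5, 0.1]
grip_width: 0.0432
```

```bash
python3 - <<'E'
from h import *
o=get_obs();print(o["time"],o["position"],o["joint_velocities"].round(3))
for n in ("scene","top"):
    p,d=camera(n); cv2.imwrite(f"pics/{n}23.png",cv2.resize(p[:,:,::-1],(784,588))); np.savez(n+"23.npz",p=p,d=d)
p,d=camera("scene"); cv2.imwrite("pics/sc23.png",cv2.resize(p[150:310,110:420,::-1],None,fx=2.5,fy=2.5,interpolation=cv2.INTER_CUBIC))
cv2.imwrite("pics/sd23.png",cv2.resize(p[130:250,350:450,::-1],None,fx=5,fy=5,interpolation=cv2.INTER_CUBIC))
t=np.load("top23.npz")["d"];P=cloud("top",t).reshape(-1,3)
for a,b in ((.02,.04),(.06,.11)):
    A=P[(P[:,2]>a)&(P[:,2]<b)&(P[:,0]>.56)&(P[:,0]<.68)&(P[:,1]>-.36)&(P[:,1]<-.09)]
    if len(A): print(a,len(A),cv2.minAreaRect(A[:,:2].astype(np.float32)),np.median(A[:,2]),A[:,2].max())
E
```

```text
29.1333 [ 0.47475766 -0.45359191  0.20281687] [-0.059 -0.027  0.032 -0.039  0.015 -0.015]
0.02 662 ((0.6205219030380249, -0.22363567352294922), (0.2282061129808426, 0.02196723408997059), 74.30220031738281) 0.030372133990066885 0.03989391237443818
0.06 229 ((0.5985138416290283, -0.30443185567855835), (0.045706383883953094, 0.021112149581313133), 75.11448669433594) 0.09394067955322338 0.10761592933625042
```

View pics/scene23.png

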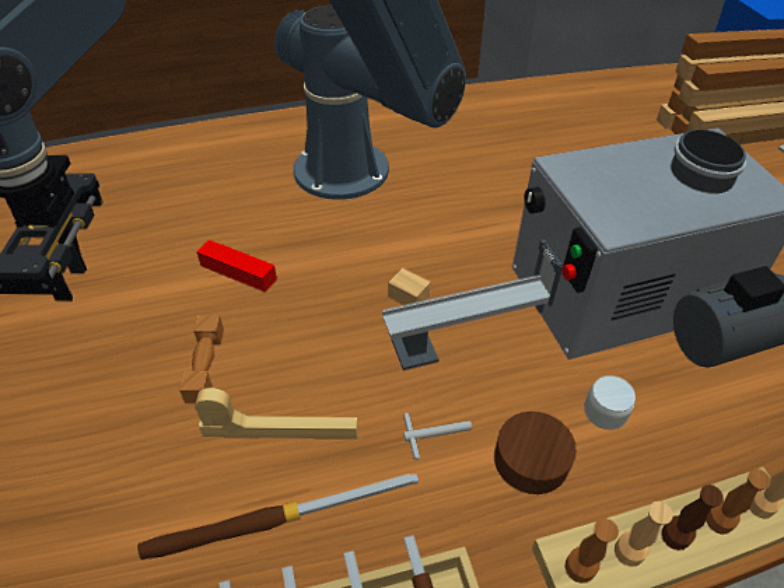

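View pics/top23.png

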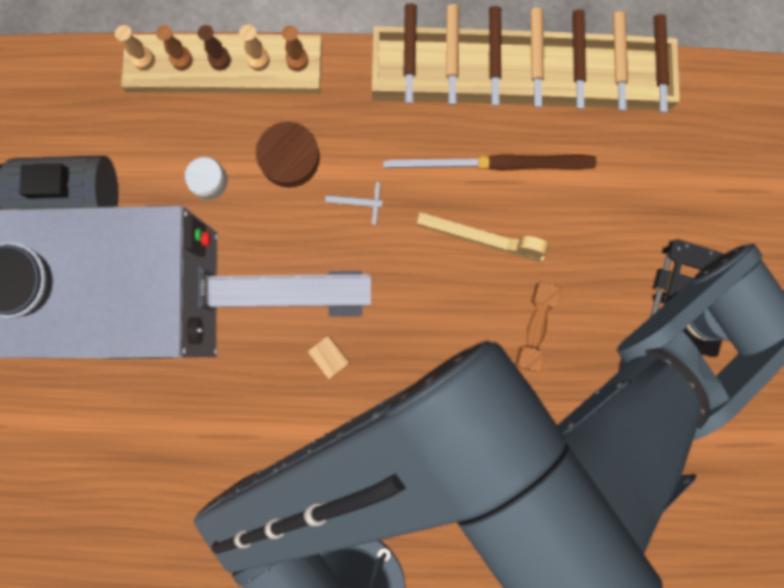

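View pics/sd23.png

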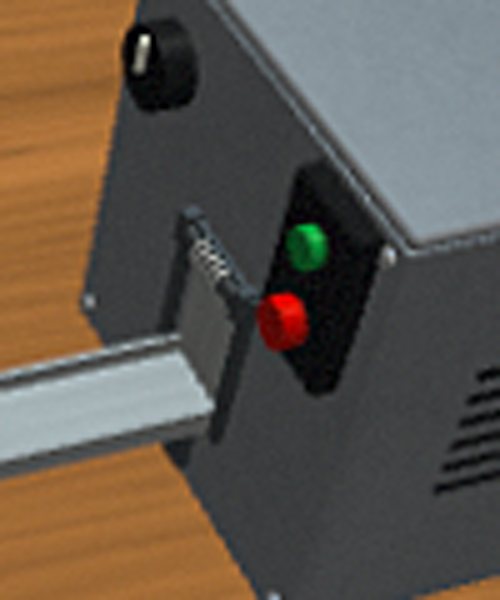

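The flap is shut (205,330 in the crop) and the trough is empty. The stick lies sole down (sole top at z=0.030, handle top about 0.10), and the bystanders are where they were. Handing in.

```bash
python3 -c "
from rig import *
print(hand_in())"
```

```text
the job is handed in; nothing more can be done
None
```

The blank is loaded against the stop, the flap is shut behind it, and the job was handed in at about 29 s of the 70 s allowed.

- **Loading:** I laid the pale square blank in the trough, released it, and pushed it through the flap with the stick.
- **Feeling for the stop:** The last stretch went at about 11–14 mm/s. The advance ended with the blank's front roughly 228 mm past the flap.
- **Pressing home:** I built the force up to a last reading of 10.6 N, over a little more than a second. Single readings ran from 7.9 to 12.7 N, and a few newtons of that is flap and sliding friction. I saw no sign of ramming.
- **Finish:** I drew the stick out and laid it sole down about 8 mm from where it had been.

**Last checks:** The pictures showed the flap shut, the trough empty, the stick's sole flat on the bench and the bystanders unmoved. The gripper was clear of everything. The blank itself is out of sight inside, so its seating rests on the felt stop and on the flap closing.

**Disagreement:** The real fingertips sit about 36 mm behind the reported TCP. My first grasp therefore closed on air just above the blank, touching nothing. I measured the offset with the wrist and scene cameras and used it for the rest of the job.

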